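# Load the bench mixer with the round bottles and fit its hold-down plate

### The job

Load the mixer: stand each of the three round bottles upright in the nest of its own size on the mixer (small in small, medium in medium, large in large), without tipping any over, and leave the two square bottles where they stand. Then lower the hold-down plate over the bottles so that both dowel pins go through its holes and it lies flat on both posts. Set everything down gently, do not drop it, and let go.

Things in the scene. Friction and masses are not known exactly. Their poses are not given: they have to be found in the camera images.
- bottle_small: the small of three loose round clear bottles with a white label band and a blue screw cap: round body 30 mm in diameter and straight up to 50 mm height, cap 24 mm in diameter, 70 mm tall overall; stands upright on the bench. Origin: centre of its underside, z up
- bottle_medium: the medium of three loose round clear bottles with a white label band and a blue screw cap: round body 42 mm in diameter and straight up to 50 mm height, cap 34 mm in diameter, 70 mm tall overall; stands upright on the bench. Origin: centre of its underside, z up
- bottle_large: the large of three loose round clear bottles with a white label band and a blue screw cap: round body 54 mm in diameter and straight up to 50 mm height, cap 43 mm in diameter, 70 mm tall overall; stands upright on the bench. Origin: centre of its underside, z up
- nest_small: the small of three black round open cups (nests) fixed in a row on the mixer's platform, for the small round bottle: 46 mm inside diameter (52 outside), floor 4 mm thick, rim 10 mm high. Origin: centre of its underside, z up; the bottle stands on the cup's floor 4 mm above the origin
- nest_medium: the medium of three black round open cups (nests) fixed in a row on the mixer's platform, for the medium round bottle: 58 mm inside diameter (64 outside), floor 4 mm thick, rim 10 mm high. Origin: centre of its underside, z up; the bottle stands on the cup's floor 4 mm above the origin
- nest_large: the large of three black round open cups (nests) fixed in a row on the mixer's platform, for the large round bottle: 70 mm inside diameter (76 outside), floor 4 mm thick, rim 10 mm high. Origin: centre of its underside, z up; the bottle stands on the cup's floor 4 mm above the origin
- mixer: fixed bench mixer: low white housing 120 x 330 mm, platform top 44 mm up. Nests in a row at y = -78, 0, +78 mm (any order). At x = 0, y = -132 and +132 mm two steel posts, diameter 18 mm, rise to a flat shoulder 124 mm above the bench; on each a dowel pin, diameter 8 mm, 20 mm tall, its upper 10 mm tapered to 2.4 mm. Origin: centre of underside, on the bench; y along the row, z up
- cover_plate: loose aluminium hold-down plate 56 x 300 x 6 mm, about 0.3 kg, lying flat; 11 mm through holes at x = 0, y = -132 and +132 mm; on top in the middle a black grip rib 14 mm thick (x), 70 mm long (y), from 6 to 38 mm above the underside. Origin: centre of underside, y along its length, z up. Either end fits either pin; seated, its underside lies on both post shoulders, 6 mm above the bottles
- square_1: a loose square clear bottle, not part of the job, 40 x 40 mm body to 50 mm height, blue cap 28 mm in diameter, 70 mm tall, standing among the round ones. Origin: centre of its underside, z up
- square_2: a loose square clear bottle, not part of the job, 40 x 40 mm body to 50 mm height, blue cap 28 mm in diameter, 70 mm tall, standing among the round ones. Origin: centre of its underside, z up

How it is judged:
On the way, in this order (a step that is already met when the one before it is completed fails the run):
1. all three round bottles stand in the nests of their own size, with the plate not yet on (horizontal distance between bottle_small and nest_small below 0.012 m and z of bottle_small in the frame of nest_small between 0.001 and 0.008 m and angle between each of bottle_small, bottle_medium, bottle_large's own z axis and vertical below 0.1 rad and linear speed of each of bottle_small, bottle_medium, bottle_large below 0.03 m/s and horizontal distance between bottle_medium and nest_medium below 0.012 m and z of bottle_medium in the frame of nest_medium between 0.001 and 0.008 m and horizontal distance between bottle_large and nest_large below 0.012 m and z of bottle_large in the frame of nest_large between 0.001 and 0.008 m and not (z of cover_plate in the frame of mixer between 0.12 and 0.128 m and horizontal distance between cover_plate and mixer below 0.005 m and angle between the y axis of cover_plate and the y axis of mixer, either way round below 0.035 rad and angle between cover_plate's own z axis and vertical below 0.035 rad and linear speed of cover_plate below 0.03 m/s)), for 0.2 s.
2. the plate lies on both posts with the pins through its holes (z of cover_plate in the frame of mixer between 0.12 and 0.128 m and horizontal distance between cover_plate and mixer below 0.005 m and angle between the y axis of cover_plate and the y axis of mixer, either way round below 0.035 rad and angle between cover_plate's own z axis and vertical below 0.035 rad and linear speed of cover_plate below 0.03 m/s), for 0.2 s.
At the end, for the whole second after the job is handed in: Each round bottle stands upright (within 0.1 rad) on the floor of the nest of its own size, within 12 mm of its centre; the plate lies flat on both post shoulders (height within 4 mm, centre within 5 mm, long axis and level within 0.035 rad) with the pins through its holes; all released and at rest (all of step 2 and horizontal distance between bottle_small and nest_small below 0.012 m and z of bottle_small in the frame of nest_small between 0.001 and 0.008 m and angle between each of bottle_small, bottle_medium, bottle_large's own z axis and vertical below 0.1 rad and linear speed of each of bottle_small, bottle_medium, bottle_large below 0.03 m/s and horizontal distance between bottle_medium and nest_medium below 0.012 m and z of bottle_medium in the frame of nest_medium between 0.001 and 0.008 m and horizontal distance between bottle_large and nest_large below 0.012 m and z of bottle_large in the frame of nest_large between 0.001 and 0.008 m); the robot touches nothing.
It fails at once if a square bottle is moved more than 15 mm or tipped (distance of square_1 from where it was at the start of the episode above 0.015 m or angle between square_1's own z axis and vertical above 0.3 rad).
It fails at once if a square bottle is moved more than 15 mm or tipped (distance of square_2 from where it was at the start of the episode above 0.015 m or angle between square_2's own z axis and vertical above 0.3 rad).
It fails at once if a round bottle is tipped over (more than about 50 degrees) (angle between any of bottle_small, bottle_medium, bottle_large's own z axis and vertical above 0.87 rad).
It fails at once if a bottle or the plate is dropped or slammed into place (faster than 0.5 m/s in the last 15 mm) ((horizontal distance between bottle_small and nest_small below 0.03 m and z of bottle_small in the frame of nest_small below 0.019 m and linear speed of bottle_small above 0.5 m/s) or (horizontal distance between bottle_medium and nest_medium below 0.03 m and z of bottle_medium in the frame of nest_medium below 0.019 m and linear speed of bottle_medium above 0.5 m/s) or (horizontal distance between bottle_large and nest_large below 0.03 m and z of bottle_large in the frame of nest_large below 0.019 m and linear speed of bottle_large above 0.5 m/s) or (horizontal distance between cover_plate and mixer below 0.02 m and z of cover_plate in the frame of mixer below 0.139 m and linear speed of cover_plate above 0.5 m/s)).
It also fails if it takes over 115 s, if anything falls off the work surface, if the arm or the gripper's body presses on something with over 40 N, if the wrist force passes 120 N, or if a joint passes its speed limit or range.

### The arm

A 6-joint arm with a two-finger parallel gripper is mounted at the origin on the work surface. World frame = base frame: x ahead of the robot, y to its left, z up, the work surface at z = 0. Lengths are in m, angles in rad, forces in N, time in s.
With the tool pointing down it reaches from about 0.35 to 0.85 m from the base axis. Payload 8.1 kg.
Tool frame: the origin (TCP) lies at the very end of the fingers, on their centre line; the grasp point (between the pads) lies 19 mm behind it; z points along the fingers, x is the direction in which the jaws open and shut, and the axes are right-handed (so a half turn about z gives the same grasp; the last joint's range is limited). The gripper opens to 85 mm and grips with 20 to 120 N. Pads are 22 mm wide; open, the fingers measure 114 mm over their backs; the gripper's body (76 mm by 85 mm) begins 54 mm behind the grasp point. The pads swing forward as they close: fully open they stand 13 mm farther back than shut.
Start: joints at [1.066, 0.13, 1.488, -0, 1.523, -0.085], TCP at [0.245, 0.548, 0.231] pointing down, gripper open.
Joint ranges: [-2.96, 2.96], [-0.89, 2.26], [0.02, 2.5], [-1.34, 4.48], [0, 2.73], [-2.66, 2.66]. Speed limits (rad/s): [2.39, 2.39, 2.79, 3.14, 3.14, 3.14].

### API

Orientations are given as a rotation vector (axis times angle).
In Python, from bench import robot, optics, workorder gives the robot as it stands.
- The arm moves only by the shell command python3 -m jog 'ROWS' [FORCE]. ROWS is JSON, a list of rows, each an object of numbers: "tx", "ty", "tz": the shift along the world's x, y, z in m; "ax", "ay", "az": the turn, a rotation vector about the world's x, y, z in degrees; "jaw": the finger opening in m, from 0 to 0.0854. In form: [{"tx": .., "ty": .., "tz": .., "ax": .., "ay": .., "az": .., "jaw": ..}, ...]. A call has 1 to 12 rows; each row is the pose to reach, as a shift and turn from the pose commanded when the call began; what a row does not reach only later rows make up. A row lasts 1/8 s, in which the tool goes at most 62.5 mm and 10.7 degrees, less where a joint would pass 70% of its speed; a pose out of reach is approached as far as the arm can. A call with a gripper value outside its range is refused whole. The fingers move at their own pace and stop on an object; FORCE is the grip in N (left out, the last holds). Time passes only in rows, so rows that repeat a pose let the fingers close. It gives the time, the measured TCP pose, the force and the opening at its end, in the units of the state.
- robot.sense(): the state, without advancing time (a new reading comes with each control period).
- optics.get_image(name): name is "side" or "top" or "wrist"; returns a dict with "frame" (400x640x3 uint8, red, green, blue), "vertical_fov" (degrees; the focal length in pixels is half the picture's height over the tangent of half this angle, whatever the lens; pixels are square), "cx", "cy" (the principal point, pixels), "view" (4x4, takes a point from world to camera coordinates); the wrist camera has in their place "hand_eye" (4x4, takes a point from camera to tool coordinates, whose origin is the TCP and whose axes are the tool frame's). Camera axes: x right, y down, z forward; pixel columns grow to the right and rows downward; lengths in m; the calibration is good to about 2 mm. A picture is of the moment at which its call begins: read the wrist's pose just before it. There is no depth.
- workorder.sign_off(): hands the job in, once; it reports no verdict.
The state is a dict: "t": time; "joints": joint angles; "qvel": joint speeds; "effort": joint torques, N m; "tcp_pos": TCP position; "orientation": TCP orientation; "force": force on the tool from outside, world axes, zero at the start; "wrist_torque": the same for the moment, N m; "grip_width": finger opening in m.
Only numpy, scipy, OpenCV 4.12 (cv2) and the standard library are available. Lean on these libraries where they do the work, as an engineer would, in place of code of your own. Each camera call takes 0.05 s, during which the arm holds its last target.

## Working session

There is one attempt and no reset: what is moved stays moved. The work goes in short steps, Python scripts to look and compute and a shell command to move; the robot and the scene stay as the last step left them, time stands still between calls to the robot, and variables do not carry over. Pictures are saved under pics/ and viewed, and the job is handed in when it is done.

```bash
ls; mkdir -p pics; python3 - <<'E'
from bench import robot,optics
import cv2
s=robot.sense();print(s)
for n in("side","top","wrist"):
    d=optics.get_image(n);cv2.imwrite(f"pics/{n}0.png",d["frame"][:,:,::-1])
    print(n,{k:v for k,v in d.items() if k!="frame"})
E
```

```text
pics
{'t': 0.0, 'joints': array([ 1.06560816e+00,  1.31160866e-01,  1.48928981e+00, -3.19689129e-05,
        1.52302502e+00, -8.53739018e-02]), 'qvel': array([ 1.00113643e-03,  1.07947021e-03, -9.71329150e-05,  8.69933241e-04,
       -2.75804009e-05, -2.04596458e-03]), 'effort': array([ 1.17314544e-04, -5.69402683e+01, -5.00551951e+01, -3.16190408e-04,
        1.52467604e-02, -1.87317340e-05]), 'tcp_pos': array([0.24425648, 0.54741409, 0.23023884]), 'orientation': array([ 2.63479164e+00,  1.70930545e+00, -2.58531333e-03]), 'force': array([0.24585288, 0.74828153, 0.68905202]), 'wrist_torque': array([-0.02984362,  0.08549047,  0.01209804]), 'grip_width': 0.08538557962183763}
side {'vertical_fov': 48.68640791973541, 'cx': 316.17603481171494, 'cy': 198.4213436139175, 'view': array([[ 0.72183416, -0.69206178, -0.00243916, -0.38961821],
       [-0.34875428, -0.36070888, -0.86501998,  0.25075346],
       [ 0.59776743,  0.62525163, -0.50173149,  0.71254209],
       [ 0.        ,  0.        ,  0.        ,  1.        ]])}
top {'vertical_fov': 54.41414759805321, 'cx': 324.2941651922247, 'cy': 198.7845933960108, 'view': array([[ 0.07176901, -0.99741509,  0.00351382, -0.02584258],
       [-0.97421017, -0.07085401, -0.21422942,  0.56830585],
       [ 0.21392463,  0.01195184, -0.97677705,  0.78599716],
       [ 0.        ,  0.        ,  0.        ,  1.        ]])}
wrist {'vertical_fov': 63.30447784767041, 'cx': 317.12355258172414, 'cy': 203.5420257327334, 'hand_eye': array([[ 9.99999916e-01, -2.55472957e-04, -3.20952936e-04,
         8.93920828e-04],
       [ 3.41131507e-04,  9.52431823e-01,  3.04751547e-01,
        -7.65532381e-02],
       [ 2.27830011e-04, -3.04751631e-01,  9.52431830e-01,
        -1.43880228e-01],
       [ 0.00000000e+00,  0.00000000e+00,  0.00000000e+00,
         1.00000000e+00]])}
```

View pics/side0.png

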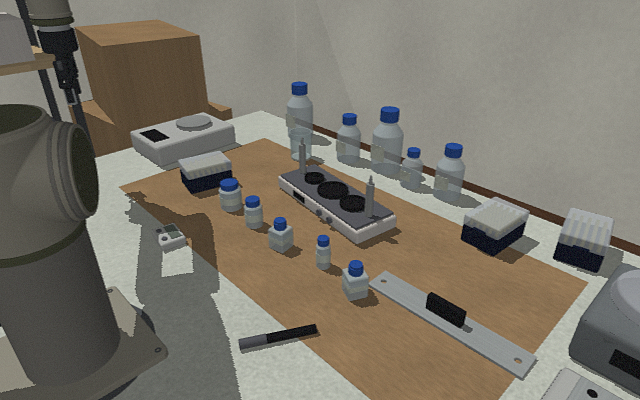

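View pics/top0.png

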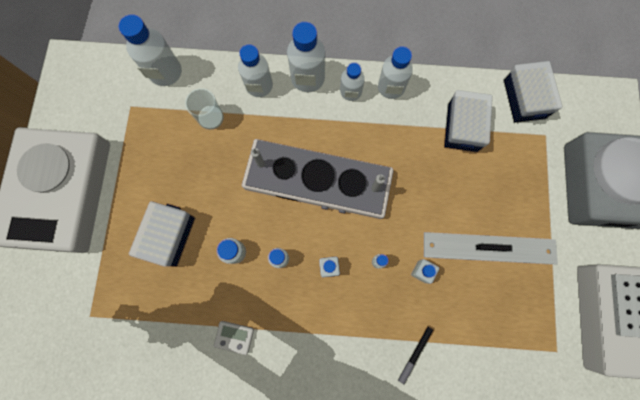

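View pics/wrist0.png

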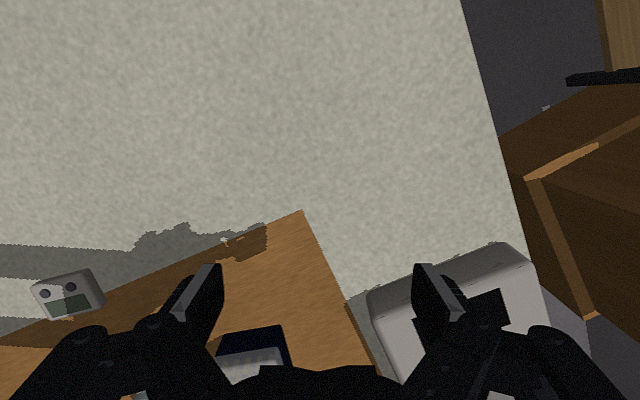

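The side and top pictures show the bottles, left to right in the top view: large (228,250), medium (278,258), square (330,267), small (381,260), square (428,271). The nests are small (284,168), large (318,175) and medium (352,183). The plate lies at about (490,248). Next I'll measure.

```bash
cat > h.py <<'E'
import numpy as np,cv2
from bench import robot,optics
from scipy.spatial.transform import Rotation as R
def cam(name):
    s=robot.sense();d=optics.get_image(name)
    f=200/np.tan(np.radians(d["vertical_fov"]/2))
    if "view" in d: T=np.linalg.inv(d["view"])
    else:
        W=np.eye(4);W[:3,:3]=R.from_rotvec(s["orientation"]).as_matrix();W[:3,3]=s["tcp_pos"];T=W@d["hand_eye"]
    return dict(im=d["frame"],f=f,cx=d["cx"],cy=d["cy"],T=T)
def ray(c,u,v):
    r=c["T"][:3,:3]@np.array([(u-c["cx"])/c["f"],(v-c["cy"])/c["f"],1]);return c["T"][:3,3],r
def plane(c,u,v,z):
    o,r=ray(c,u,v);return (o+r*(z-o[2])/r[2])
def proj(c,p):
    q=np.linalg.inv(c["T"])@np.append(p,1);return np.array([c["f"]*q[0]/q[2]+c["cx"],c["f"]*q[1]/q[2]+c["cy"]])
def tri(a,ua,b,ub):
    o1,r1=ray(a,*ua);o2,r2=ray(b,*ub)
    k=np.linalg.lstsq(np.c_[r1,-r2],o2-o1,rcond=None)[0]
    p,q=o1+k[0]*r1,o2+k[1]*r2
    return (p+q)/2,np.linalg.norm(p-q)
def blobs(mask,amin=30):
    n,l,st,ce=cv2.connectedComponentsWithStats(mask.astype(np.uint8))
    return [(ce[i],st[i]) for i in range(1,n) if st[i][4]>=amin]
def blue(im):
    h=cv2.cvtColor(im,cv2.COLOR_RGB2HSV);return (abs(h[...,0].astype(int)-110)<14)&(h[...,1]>150)&(h[...,2]>60)
E
python3 - <<'E'
from h import *
t=cam("top");s=cam("side")
for n,c in(("top",t),("side",s)):
    print(n)
    for ce,st in blobs(blue(c["im"]),15):
        print(ce.round(1),st, plane(c,*ce,0.065).round(4))
im=t["im"];cv2.imwrite("pics/topz.png",cv2.resize(im[130:290,220:400],None,fx=4,fy=4,interpolation=2)[:,:,::-1])
cv2.imwrite("pics/topz2.png",cv2.resize(im[220:280,360:560],None,fx=4,fy=4,interpolation=2)[:,:,::-1])
cv2.imwrite("pics/sidez.png",cv2.resize(s["im"][130:250,260:410],None,fx=5,fy=5,interpolation=2)[:,:,::-1])
E
```

```text
top
[133.2  29. ] [119  15  29  29 608] [0.9499 0.5015 0.065 ]
[304.4  36. ] [293  22  23  29 554] [0.9614 0.0913 0.065 ]
[249.  55.] [240  45  19  21 314] [0.9014 0.2172 0.065 ]
[401.  57.] [392  47  19  21 315] [ 0.9227 -0.1408  0.065 ]
[353.3  70.3] [347  63  13  15 156] [ 0.8799 -0.0304  0.065 ]
[227.3 249.3] [218 240  20  19 293] [0.4444 0.2113 0.065 ]
[276.5 256.5] [270 250  14  14 164] [0.4369 0.1064 0.065 ]
[381.9 259.9] [377 255  11  10  86] [ 0.4458 -0.1149  0.065 ]
[329. 266.] [324 261  11  11  99] [ 0.4252 -0.005   0.065 ]
[428.5 270.7] [423 265  12  12 116] [ 0.4305 -0.2128  0.065 ]
side
[299.  88.] [292  82  15  13 187] [1.1123 0.6969 0.065 ]
[389.2 114.3] [380 106  19  17 264] [1.1229 0.2484 0.065 ]
[349.  118.6] [343 113  13  12 144] [0.9935 0.3152 0.065 ]
[453.1 150. ] [445 143  17  15 221] [ 1.0145 -0.063   0.065 ]
[413.4 152. ] [407 147  13  11 113] [0.9229 0.0066 0.065 ]
[228.3 184. ] [219 178  19  13 196] [0.4433 0.2078 0.065 ]
[251.9 201.1] [245 196  14  12 135] [0.4352 0.1015 0.065 ]
[279.6 223.3] [274 217  12  14 140] [ 0.4217 -0.0127  0.065 ]
[322.9 240.4] [318 235  11  12 116] [ 0.444  -0.1193  0.065 ]
[355.3 267.8] [349 260  14  17 196] [ 0.4267 -0.2203  0.065 ]
```

View pics/topz.png

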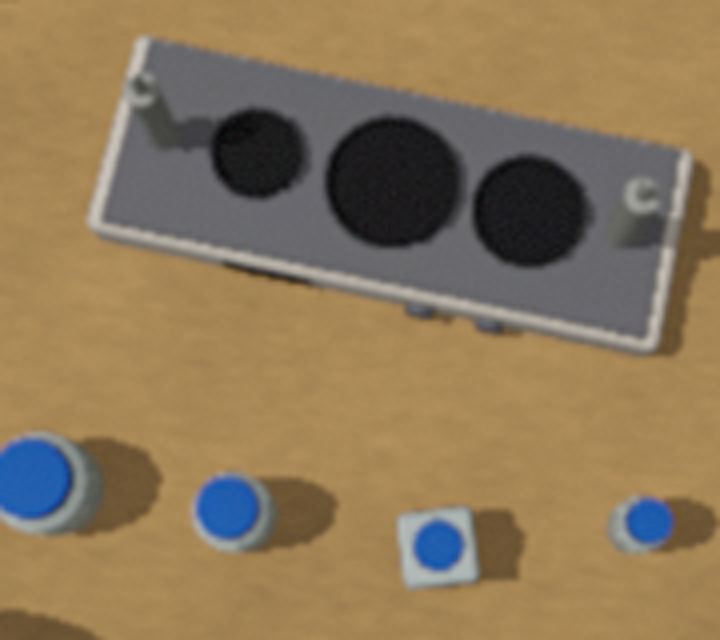

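View pics/topz2.png

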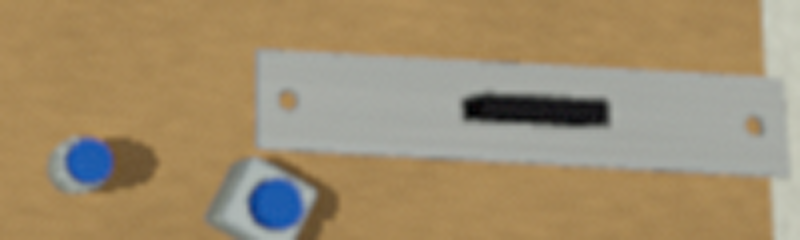

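View pics/sidez.png

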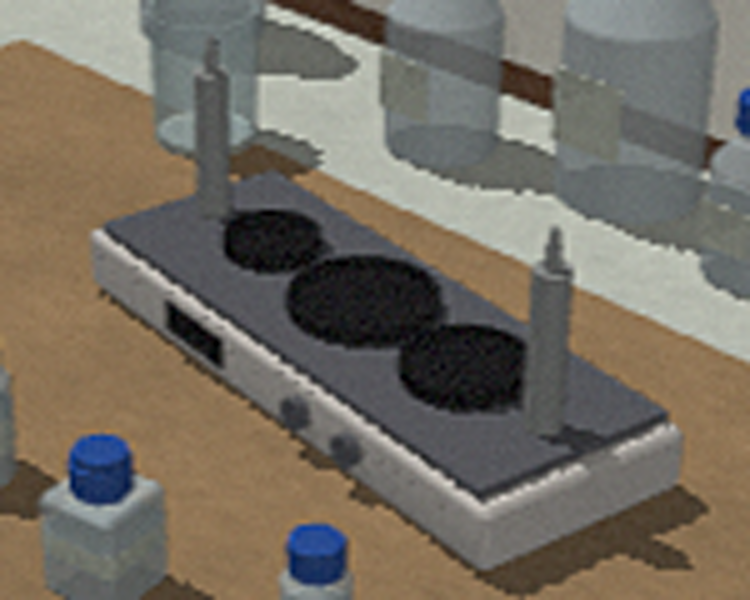

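The zooms show the nest discs small (284,168), large (318,175) and medium (352,183), and the pin tips at about (255,151) and (380,178). The plate holes are at about (432,245) and (548,251). Next I'll triangulate everything.

```bash
python3 - <<'E'
from h import *
t=cam("top");s=cam("side")
# nests: dark blobs on platform
def dark(c,box,th,amin):
    x0,y0,x1,y1=box;m=np.zeros(c["im"].shape[:2],bool);m[y0:y1,x0:x1]=(c["im"][y0:y1,x0:x1].max(2)<th)
    return blobs(m,amin)
for n,c,box in(("top",t,(250,145,390,210)),("side",s,(300,168,372,216))):
    for th in (40,55):
        for ce,st in dark(c,box,th,60): print(n,th,ce.round(1),st,plane(c,*ce,0.054).round(4))
caps=dict(L=((227.3,249.3),(228.3,184)),M=((276.5,256.5),(251.9,201.1)),S=((381.9,259.9),(322.9,240.4)),q1=((329,266),(279.6,223.3)),q2=((428.5,270.7),(355.3,267.8)))
for k,(a,b) in caps.items(): print(k,*tri(t,a,s,b))
# pins tips: side pixel from zoom/5 ; top zoom/4
P1=tri(t,(220+141/4,130+80/4),s,(260+211/5,130+40/5));P2=tri(t,(220+645/4,130+183/4),s,(260+554/5,130+230/5))
print(P1,P2)
for c in (t,s):
  im=c["im"]
h1,h2=plane(t,360+288/4,220+100/4,.006),plane(t,360+754/4,220+125/4,.006);print("plate",h1,h2,(h1+h2)/2,np.linalg.norm(h1-h2),np.degrees(np.arctan2(*(h1-h2)[[1,0]])))
E
```

```text
top 40 [283.6 167.9] [273 158  22  21 370] [0.6344 0.1113 0.054 ]
top 40 [317.6 175.2] [302 160  32  31 803] [0.6231 0.034  0.054 ]
top 40 [351.7 182.5] [339 170  27  26 568] [ 0.6117 -0.0428  0.054 ]
top 55 [283.8 167.7] [272 157  24  22 403] [0.6347 0.1108 0.054 ]
top 55 [317.9 175.3] [302 159  33  33 855] [0.6228 0.0334 0.054 ]
top 55 [351.9 182.4] [338 169  29  28 613] [ 0.6118 -0.043   0.054 ]
side 40 [335.8 192.1] [305 172  60  40 996] [0.6165 0.0118 0.054 ]
side 55 [335.7 192.1] [ 304  172   61   41 1071] [0.6163 0.012  0.054 ]
L [0.44491502 0.21152235 0.06298863] 0.0009476629945206948
M [0.43762613 0.10638436 0.06195694] 0.001404103121310662
S [ 0.44651954 -0.11573182  0.06180182] 0.0013966010743979424
q1 [ 0.42619921 -0.0055961   0.05949525] 0.0019436714600423633
q2 [ 0.43145826 -0.21498752  0.05905344] 0.0018467007500083833
(array([0.64277118, 0.16007375, 0.14164296]), np.float64(0.002387557112714158)) (array([ 0.60768145, -0.09671426,  0.14024458]), np.float64(0.00236337965657591))
plate [ 0.49154864 -0.23546624  0.006     ] [ 0.49644263 -0.49884729  0.006     ] [ 0.49399564 -0.36715677  0.006     ] 0.26342651351053903 91.06451371298427
```

Plan: point the jaws along the mixer's x axis (yaw about -8.4°). Start by moving above the large bottle.

```bash
python3 -m jog '[{"tx":0.1,"ty":-0.168,"az":-37},{"tx":0.1,"ty":-0.168,"az":-37},{"tx":0.1,"ty":-0.168,"az":-37},{"tx":0.1,"ty":-0.168,"az":-37},{"tx":0.2,"ty":-0.336,"az":-74.4},{"tx":0.2,"ty":-0.336,"az":-74.4},{"tx":0.2,"ty":-0.336,"az":-74.4},{"tx":0.2,"ty":-0.336,"az":-74.4},{"tx":0.2,"ty":-0.336,"az":-74.4},{"tx":0.2,"ty":-0.336,"az":-74.4}]'
python3 - <<'E'
from h import *
s=robot.sense();print(s["tcp_pos"],R.from_rotvec(s["orientation"]).as_matrix().round(3),s["force"])
c=cam("wrist");cv2.imwrite("pics/w1.png",c["im"][:,:,::-1])
for ce,st in blobs(blue(c["im"]),100):print(ce,st,plane(c,*ce,.07))
print(proj(c,s["tcp_pos"]))
E
```

```text
[0.24444123 0.54782487 0.23103879] [[ 0.408  0.913 -0.   ]
 [ 0.913 -0.408 -0.   ]
 [-0.    -0.    -1.   ]] [ 0.19433151 -0.67391068 -0.38533221]
[315.43100031 262.34190609]$[0]: bad value
```

View pics/w1.png

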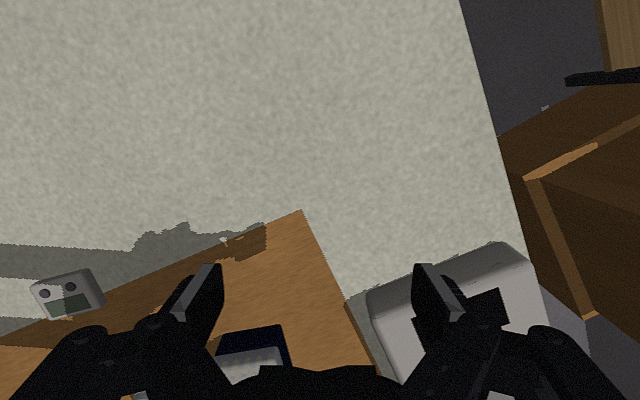

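The row was refused, probably because every key has to be given.

```bash
python3 -m jog '[{"tx":0.1,"ty":-0.168,"tz":0,"ax":0,"ay":0,"az":-37,"jaw":0.085},{"tx":0.1,"ty":-0.168,"tz":0,"ax":0,"ay":0,"az":-37,"jaw":0.085},{"tx":0.1,"ty":-0.168,"tz":0,"ax":0,"ay":0,"az":-37,"jaw":0.085},{"tx":0.1,"ty":-0.168,"tz":0,"ax":0,"ay":0,"az":-37,"jaw":0.085},{"tx":0.2,"ty":-0.336,"tz":0,"ax":0,"ay":0,"az":-74.4,"jaw":0.085},{"tx":0.2,"ty":-0.336,"tz":0,"ax":0,"ay":0,"az":-74.4,"jaw":0.085},{"tx":0.2,"ty":-0.336,"tz":0,"ax":0,"ay":0,"az":-74.4,"jaw":0.085},{"tx":0.2,"ty":-0.336,"tz":0,"ax":0,"ay":0,"az":-74.4,"jaw":0.085},{"tx":0.2,"ty":-0.336,"tz":0,"ax":0,"ay":0,"az":-74.4,"jaw":0.085},{"tx":0.2,"ty":-0.336,"tz":0,"ax":0,"ay":0,"az":-74.4,"jaw":0.085}]'
python3 - <<'E'
from h import *
s=robot.sense();print(s["tcp_pos"],R.from_rotvec(s["orientation"]).as_matrix().round(3),s["force"])
c=cam("wrist");cv2.imwrite("pics/w2.png",c["im"][:,:,::-1])
for ce,st in blobs(blue(c["im"]),100):print(ce,st,plane(c,*ce,.07))
print(proj(c,s["tcp_pos"]))
E
```

```text
t: 1.65
tcp_pos: [0.4442, 0.2125, 0.2313]
orientation: [-3.133, 0.227, 0.0]
force: [-0.2, 0.5, 0.1]
grip_width: 0.0849
[0.44419845 0.21252808 0.23131881] [[ 0.99  -0.144 -0.   ]
 [-0.144 -0.99   0.   ]
 [-0.    -0.    -1.   ]] [-0.16400289  0.53430786  0.10790138]
[316.26280772 184.51430472] [ 295  162   44   45 1503] [0.44499026 0.21259515 0.07      ]
[323.54267516 278.17070064] [309 262  30  33 785] [0.43771309 0.10965287 0.07      ]
[326.41409692 358.06828194] [316 346  23  25 454] [0.42640124 0.00466289 0.07      ]
[313.81934615 265.78898088]
```

View pics/w2.png

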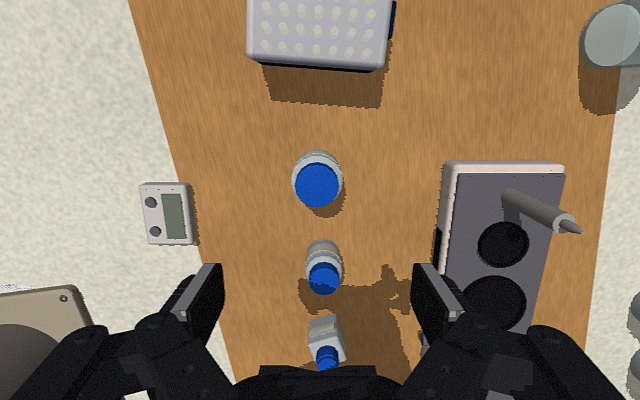

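The wrist view shows the large cap at (316,184), which agrees with the top and side estimate (0.445, 0.212). Descend and grip.

```bash
python3 -m jog '[{"tx":0.001,"ty":0,"tz":-0.055,"ax":0,"ay":0,"az":0,"jaw":0.085},{"tx":0.001,"ty":0,"tz":-0.11,"ax":0,"ay":0,"az":0,"jaw":0.085},{"tx":0.001,"ty":0,"tz":-0.15,"ax":0,"ay":0,"az":0,"jaw":0.085},{"tx":0.001,"ty":0,"tz":-0.18,"ax":0,"ay":0,"az":0,"jaw":0.085},{"tx":0.001,"ty":0,"tz":-0.205,"ax":0,"ay":0,"az":0,"jaw":0.085},{"tx":0.001,"ty":0,"tz":-0.215,"ax":0,"ay":0,"az":0,"jaw":0.085},{"tx":0.001,"ty":0,"tz":-0.215,"ax":0,"ay":0,"az":0,"jaw":0.085},{"tx":0.001,"ty":0,"tz":-0.215,"ax":0,"ay":0,"az":0,"jaw":0.05},{"tx":0.001,"ty":0,"tz":-0.215,"ax":0,"ay":0,"az":0,"jaw":0.045},{"tx":0.001,"ty":0,"tz":-0.215,"ax":0,"ay":0,"az":0,"jaw":0.045},{"tx":0.001,"ty":0,"tz":-0.215,"ax":0,"ay":0,"az":0,"jaw":0.045},{"tx":0.001,"ty":0,"tz":-0.215,"ax":0,"ay":0,"az":0,"jaw":0.045}]' 35
```

```text
t: 3.2
tcp_pos: [0.4465, 0.2124, 0.0179]
orientation: [-3.132, 0.231, -0.003]
force: [-2.2, 0.9, 6.7]
grip_width: 0.0533
```

```bash
python3 -m jog '[{"tx":0,"ty":0,"tz":0.03,"ax":0,"ay":0,"az":0,"jaw":0.045},{"tx":0,"ty":0,"tz":0.08,"ax":0,"ay":0,"az":0,"jaw":0.045},{"tx":0,"ty":0,"tz":0.13,"ax":0,"ay":0,"az":0,"jaw":0.045},{"tx":0.04,"ty":-0.04,"tz":0.13,"ax":0,"ay":0,"az":0,"jaw":0.045},{"tx":0.08,"ty":-0.08,"tz":0.13,"ax":0,"ay":0,"az":0,"jaw":0.045},{"tx":0.12,"ty":-0.12,"tz":0.13,"ax":0,"ay":0,"az":0,"jaw":0.045},{"tx":0.15,"ty":-0.15,"tz":0.13,"ax":0,"ay":0,"az":0,"jaw":0.045},{"tx":0.178,"ty":-0.1785,"tz":0.13,"ax":0,"ay":0,"az":0,"jaw":0.045},{"tx":0.178,"ty":-0.1785,"tz":0.13,"ax":0,"ay":0,"az":0,"jaw":0.045},{"tx":0.178,"ty":-0.1785,"tz":0.13,"ax":0,"ay":0,"az":0,"jaw":0.045},{"tx":0.178,"ty":-0.1785,"tz":0.13,"ax":0,"ay":0,"az":0,"jaw":0.045}]'
python3 - <<'E'
from h import *
s=robot.sense();print(s["tcp_pos"],s["force"],s["grip_width"])
c=cam("wrist");cv2.imwrite("pics/w3.png",c["im"][:,:,::-1])
c=cam("side");cv2.imwrite("pics/s3.png",cv2.resize(c["im"][60:260,220:460],None,fx=3,fy=3)[:,:,::-1])
E
```

```text
t: 4.58
tcp_pos: [0.623, 0.0343, 0.1464]
orientation: [-3.133, 0.23, 0.0]
force: [0.9, -0.6, -2.0]
grip_width: 0.0527
[0.62295348 0.03430705 0.14643883] [ 0.87342844 -0.59344687 -2.00469159] 0.05269455130764119
```

View pics/w3.png

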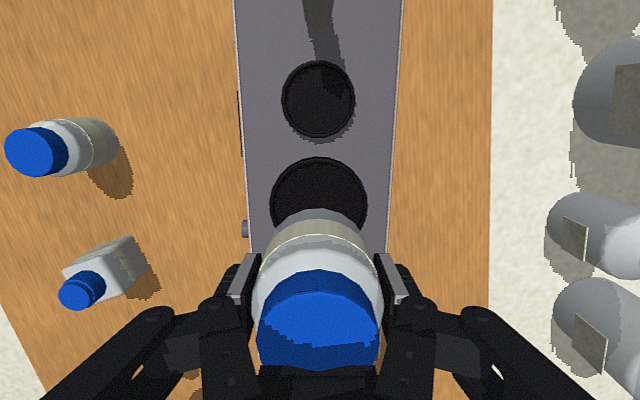

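View pics/s3.png

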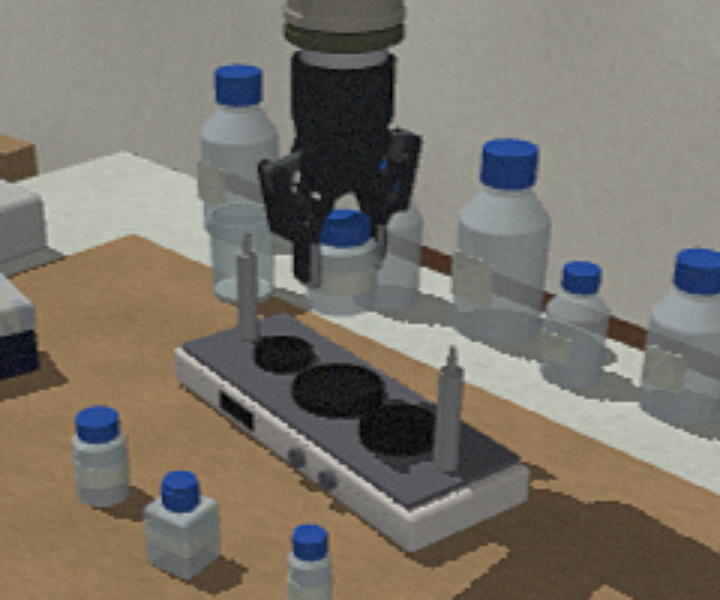

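The bottle is held upright over the large nest, and the wrist view shows the small nest at about (318,100) with the row parallel to the image. I'll cross-check the nest position, then lower.

```bash
python3 - <<'E'
from h import *
c=cam("wrist");m=c["im"].max(2)<45;m[:50]=0;m[150:]=0;m[:,:270]=0;m[:,370:]=0
for ce,st in blobs(m,300):print(ce,st,plane(c,*ce,.054),plane(c,*ce,.050))
for p in((284,205),(268,205),(370,205)):print(plane(c,*p,.054))
print(plane(c,319,157,.054))
E
```

```text
[317.5253518   98.86687514] [ 281   60   74   78 4477] [0.63655313 0.11220116 0.054     ] [0.63655941 0.1122096  0.05      ]
[0.59986072 0.03939379 0.054     ]
[0.58773375 0.04118575 0.054     ]
[0.66504462 0.02976182 0.054     ]
[0.63172041 0.07200627 0.054     ]
```

```bash
python3 -m jog '[{"tx":0.001,"ty":0,"tz":-0.03,"ax":0,"ay":0,"az":0,"jaw":0.045},{"tx":0.001,"ty":0,"tz":-0.055,"ax":0,"ay":0,"az":0,"jaw":0.045},{"tx":0.001,"ty":0,"tz":-0.068,"ax":0,"ay":0,"az":0,"jaw":0.045},{"tx":0.001,"ty":0,"tz":-0.074,"ax":0,"ay":0,"az":0,"jaw":0.045},{"tx":0.001,"ty":0,"tz":-0.077,"ax":0,"ay":0,"az":0,"jaw":0.045},{"tx":0.001,"ty":0,"tz":-0.079,"ax":0,"ay":0,"az":0,"jaw":0.045},{"tx":0.001,"ty":0,"tz":-0.080,"ax":0,"ay":0,"az":0,"jaw":0.045},{"tx":0.001,"ty":0,"tz":-0.080,"ax":0,"ay":0,"az":0,"jaw":0.045},{"tx":0.001,"ty":0,"tz":-0.080,"ax":0,"ay":0,"az":0,"jaw":0.045}]'
```

```text
t: 5.85
tcp_pos: [0.6247, 0.0334, 0.0666]
orientation: [-3.133, 0.231, -0.001]
force: [0.4, 1.4, -2.7]
grip_width: 0.0528
```

```bash
python3 -m jog '[{"tx":0,"ty":0,"tz":-0.001,"ax":0,"ay":0,"az":0,"jaw":0.045},{"tx":0,"ty":0,"tz":-0.001,"ax":0,"ay":0,"az":0,"jaw":0.045}]';python3 -m jog '[{"tx":0,"ty":0,"tz":-0.001,"ax":0,"ay":0,"az":0,"jaw":0.045},{"tx":0,"ty":0,"tz":-0.001,"ax":0,"ay":0,"az":0,"jaw":0.045}]'
```

```text
t: 6.1
tcp_pos: [0.6248, 0.0334, 0.066]
orientation: [3.133, -0.232, 0.001]
force: [-2.3, -0.5, 3.7]
grip_width: 0.0529
t: 6.35
tcp_pos: [0.6248, 0.0334, 0.0659]
orientation: [3.133, -0.232, 0.001]
force: [-6.0, -0.4, 12.1]
grip_width: 0.0529
```

Contact is made. Open, rise, and move over the medium bottle.

```bash
python3 -m jog '[{"tx":0,"ty":0,"tz":0,"ax":0,"ay":0,"az":0,"jaw":0.065},{"tx":0,"ty":0,"tz":0,"ax":0,"ay":0,"az":0,"jaw":0.085},{"tx":0,"ty":0,"tz":0,"ax":0,"ay":0,"az":0,"jaw":0.085},{"tx":0,"ty":0,"tz":0,"ax":0,"ay":0,"az":0,"jaw":0.085},{"tx":0,"ty":0,"tz":0.04,"ax":0,"ay":0,"az":0,"jaw":0.085},{"tx":0,"ty":0,"tz":0.1,"ax":0,"ay":0,"az":0,"jaw":0.085},{"tx":-0.06,"ty":0.024,"tz":0.14,"ax":0,"ay":0,"az":0,"jaw":0.085},{"tx":-0.12,"ty":0.048,"tz":0.14,"ax":0,"ay":0,"az":0,"jaw":0.085},{"tx":-0.16,"ty":0.063,"tz":0.14,"ax":0,"ay":0,"az":0,"jaw":0.085},{"tx":-0.187,"ty":0.0745,"tz":0.14,"ax":0,"ay":0,"az":0,"jaw":0.085},{"tx":-0.187,"ty":0.0745,"tz":0.14,"ax":0,"ay":0,"az":0,"jaw":0.085},{"tx":-0.187,"ty":0.0745,"tz":0.14,"ax":0,"ay":0,"az":0,"jaw":0.085}]'
python3 - <<'E'
from h import *
s=robot.sense();print(s["tcp_pos"],s["force"],s["grip_width"])
c=cam("wrist");cv2.imwrite("pics/w4.png",c["im"][:,:,::-1])
for ce,st in blobs(blue(c["im"]),100):print(ce,st,plane(c,*ce,.07))
c=cam("top");cv2.imwrite("pics/t4.png",cv2.resize(c["im"][120:290,200:440],None,fx=3,fy=3)[:,:,::-1])
E
```

```text
t: 7.85
tcp_pos: [0.4382, 0.1078, 0.2046]
orientation: [-3.133, 0.231, -0.002]
force: [0.1, -0.5, 0.8]
grip_width: 0.0849
[0.43819356 0.10778586 0.20461997] [ 0.11591059 -0.52416648  0.75985275] 0.08492852828204045
[314.61865189 192.35180055] [ 297  174   36   38 1083] [0.43772103 0.10766901 0.07      ]
[557.9842972  262.11911145] [ 526  236   65   54 2611] [0.65782176 0.00471999 0.07      ]
[319.82326284 297.30966767] [307 282  26  32 662] [ 4.26652251e-01 -1.41932070e-04  7.00000000e-02]
```

View pics/w4.png

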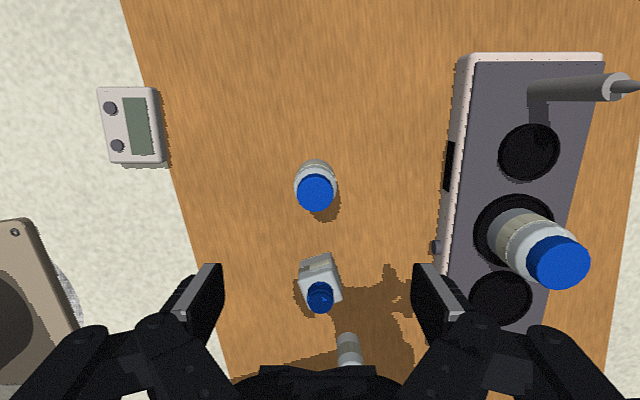

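View pics/t4.png

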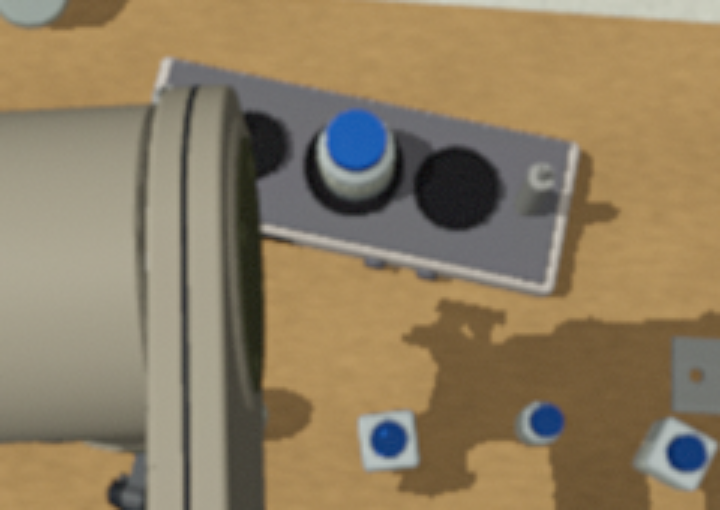

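The large bottle is standing centred in its nest. The medium cap is at (315,192), directly below the tool. Grip it.

```bash
python3 -m jog '[{"tx":0,"ty":0,"tz":-0.055,"ax":0,"ay":0,"az":0,"jaw":0.085},{"tx":0,"ty":0,"tz":-0.11,"ax":0,"ay":0,"az":0,"jaw":0.085},{"tx":0,"ty":0,"tz":-0.15,"ax":0,"ay":0,"az":0,"jaw":0.085},{"tx":0,"ty":0,"tz":-0.175,"ax":0,"ay":0,"az":0,"jaw":0.085},{"tx":0,"ty":0,"tz":-0.1866,"ax":0,"ay":0,"az":0,"jaw":0.075},{"tx":0,"ty":0,"tz":-0.1866,"ax":0,"ay":0,"az":0,"jaw":0.065},{"tx":0,"ty":0,"tz":-0.1866,"ax":0,"ay":0,"az":0,"jaw":0.05},{"tx":0,"ty":0,"tz":-0.1866,"ax":0,"ay":0,"az":0,"jaw":0.035},{"tx":0,"ty":0,"tz":-0.1866,"ax":0,"ay":0,"az":0,"jaw":0.033},{"tx":0,"ty":0,"tz":-0.1866,"ax":0,"ay":0,"az":0,"jaw":0.033},{"tx":0,"ty":0,"tz":-0.1866,"ax":0,"ay":0,"az":0,"jaw":0.033},{"tx":0,"ty":0,"tz":-0.1866,"ax":0,"ay":0,"az":0,"jaw":0.033}]' 35
```

```text
t: 9.45
tcp_pos: [0.4389, 0.1081, 0.0193]
orientation: [-3.133, 0.231, -0.004]
force: [-0.5, 0.0, 6.6]
grip_width: 0.0411
```

```bash
python3 -m jog '[{"tx":0,"ty":0,"tz":0.04,"ax":0,"ay":0,"az":0,"jaw":0.033},{"tx":0,"ty":0,"tz":0.09,"ax":0,"ay":0,"az":0,"jaw":0.033},{"tx":0,"ty":0,"tz":0.14,"ax":0,"ay":0,"az":0,"jaw":0.033},{"tx":0.02,"ty":-0.04,"tz":0.15,"ax":0,"ay":0,"az":0,"jaw":0.033},{"tx":0.05,"ty":-0.09,"tz":0.15,"ax":0,"ay":0,"az":0,"jaw":0.033},{"tx":0.09,"ty":-0.125,"tz":0.15,"ax":0,"ay":0,"az":0,"jaw":0.033},{"tx":0.14,"ty":-0.145,"tz":0.15,"ax":0,"ay":0,"az":0,"jaw":0.033},{"tx":0.174,"ty":-0.15,"tz":0.15,"ax":0,"ay":0,"az":0,"jaw":0.033},{"tx":0.174,"ty":-0.15,"tz":0.15,"ax":0,"ay":0,"az":0,"jaw":0.033},{"tx":0.174,"ty":-0.15,"tz":0.15,"ax":0,"ay":0,"az":0,"jaw":0.033},{"tx":0.174,"ty":-0.15,"tz":0.15,"ax":0,"ay":0,"az":0,"jaw":0.033}]'
python3 - <<'E'
from h import *
s=robot.sense();print(s["tcp_pos"],s["force"],s["grip_width"])
c=cam("wrist");cv2.imwrite("pics/w5.png",c["im"][:,:,::-1])
E
```

```text
t: 10.82
tcp_pos: [0.6108, -0.0417, 0.168]
orientation: [3.133, -0.231, 0.0]
force: [0.3, 0.2, -1.1]
grip_width: 0.0411
[ 0.61084296 -0.04167735  0.16804963] [ 0.25658001  0.24103641 -1.05621911] 0.041133418237522854
```

View pics/w5.png

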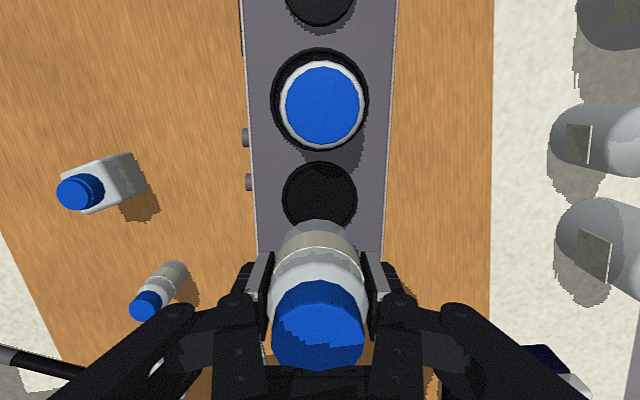

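The medium bottle is upright and the nest is visible at about (320,195). Lower.

```bash
python3 -m jog '[{"tx":0.0015,"ty":-0.0008,"tz":-0.04,"ax":0,"ay":0,"az":0,"jaw":0.033},{"tx":0.0015,"ty":-0.0008,"tz":-0.07,"ax":0,"ay":0,"az":0,"jaw":0.033},{"tx":0.0015,"ty":-0.0008,"tz":-0.085,"ax":0,"ay":0,"az":0,"jaw":0.033},{"tx":0.0015,"ty":-0.0008,"tz":-0.093,"ax":0,"ay":0,"az":0,"jaw":0.033},{"tx":0.0015,"ty":-0.0008,"tz":-0.097,"ax":0,"ay":0,"az":0,"jaw":0.033},{"tx":0.0015,"ty":-0.0008,"tz":-0.099,"ax":0,"ay":0,"az":0,"jaw":0.033},{"tx":0.0015,"ty":-0.0008,"tz":-0.1,"ax":0,"ay":0,"az":0,"jaw":0.033},{"tx":0.0015,"ty":-0.0008,"tz":-0.1,"ax":0,"ay":0,"az":0,"jaw":0.033},{"tx":0.0015,"ty":-0.0008,"tz":-0.101,"ax":0,"ay":0,"az":0,"jaw":0.033},{"tx":0.0015,"ty":-0.0008,"tz":-0.101,"ax":0,"ay":0,"az":0,"jaw":0.033}]'
```

```text
t: 12.12
tcp_pos: [0.6134, -0.0429, 0.0674]
orientation: [3.133, -0.231, 0.001]
force: [-1.7, -0.1, 3.7]
grip_width: 0.0412
```

```bash
python3 -m jog '[{"tx":0,"ty":0,"tz":0,"ax":0,"ay":0,"az":0,"jaw":0.055},{"tx":0,"ty":0,"tz":0,"ax":0,"ay":0,"az":0,"jaw":0.07},{"tx":0,"ty":0,"tz":0,"ax":0,"ay":0,"az":0,"jaw":0.085},{"tx":0,"ty":0,"tz":0,"ax":0,"ay":0,"az":0,"jaw":0.085},{"tx":0,"ty":0,"tz":0.04,"ax":0,"ay":0,"az":0,"jaw":0.085},{"tx":0,"ty":0,"tz":0.1,"ax":0,"ay":0,"az":0,"jaw":0.085},{"tx":-0.06,"ty":0,"tz":0.14,"ax":0,"ay":0,"az":0,"jaw":0.085},{"tx":-0.11,"ty":-0.035,"tz":0.14,"ax":0,"ay":0,"az":0,"jaw":0.085},{"tx":-0.15,"ty":-0.062,"tz":0.14,"ax":0,"ay":0,"az":0,"jaw":0.085},{"tx":-0.1665,"ty":-0.072,"tz":0.14,"ax":0,"ay":0,"az":0,"jaw":0.085},{"tx":-0.1665,"ty":-0.072,"tz":0.14,"ax":0,"ay":0,"az":0,"jaw":0.085},{"tx":-0.1665,"ty":-0.072,"tz":0.14,"ax":0,"ay":0,"az":0,"jaw":0.085}]'
python3 - <<'E'
from h import *
s=robot.sense();print(s["tcp_pos"],s["force"],s["grip_width"])
c=cam("wrist");cv2.imwrite("pics/w6.png",c["im"][:,:,::-1])
for ce,st in blobs(blue(c["im"]),100):print(ce,st,plane(c,*ce,.07))
c=cam("top");cv2.imwrite("pics/t6.png",cv2.resize(c["im"][120:290,200:440],None,fx=3,fy=3)[:,:,::-1])
E
```

```text
t: 13.62
tcp_pos: [0.4471, -0.1146, 0.2069]
orientation: [-3.133, 0.232, -0.001]
force: [0.4, -0.4, -0.1]
grip_width: 0.0852
[ 0.44714855 -0.11464696  0.20690658] [ 0.37328635 -0.36311733 -0.1281987 ] 0.08517167564649625
[269.90752688  66.0827957 ] [254  49  33  36 930] [ 0.4268291  -0.00635704  0.07      ]
[542.15276631  75.77539224] [ 511   50   61   53 2422] [ 0.64283402 -0.04583822  0.07      ]
[314.64208633 190.56654676] [302 177  26  28 556] [ 0.44677923 -0.11373836  0.07      ]
[314.74237805 285.02286585] [302 270  26  31 656] [ 0.43239656 -0.20942563  0.07      ]
```

View pics/w6.png

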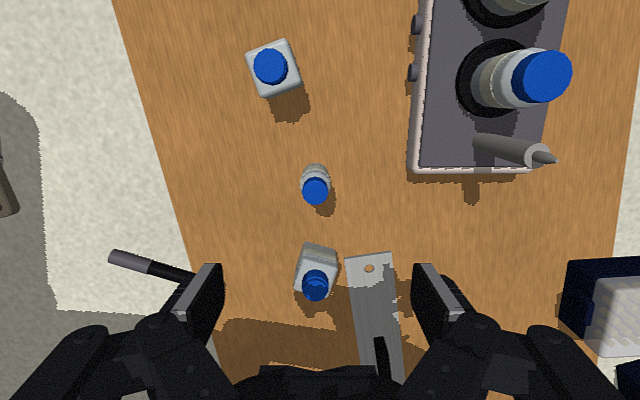

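View pics/t6.png

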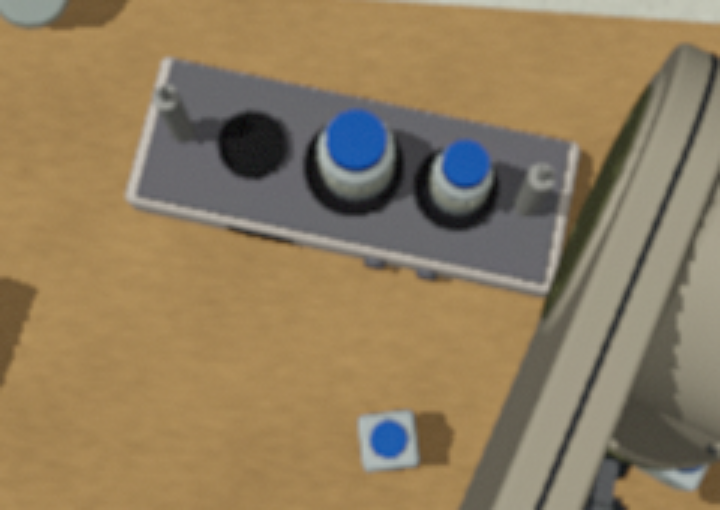

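Medium is standing in its nest. The small cap is at (315,191), directly below the tool. Grip it.

```bash
python3 -m jog '[{"tx":0,"ty":0.0005,"tz":-0.055,"ax":0,"ay":0,"az":0,"jaw":0.08},{"tx":0,"ty":0.0005,"tz":-0.11,"ax":0,"ay":0,"az":0,"jaw":0.075},{"tx":0,"ty":0.0005,"tz":-0.15,"ax":0,"ay":0,"az":0,"jaw":0.07},{"tx":0,"ty":0.0005,"tz":-0.175,"ax":0,"ay":0,"az":0,"jaw":0.065},{"tx":0,"ty":0.0005,"tz":-0.1865,"ax":0,"ay":0,"az":0,"jaw":0.06},{"tx":0,"ty":0.0005,"tz":-0.1865,"ax":0,"ay":0,"az":0,"jaw":0.05},{"tx":0,"ty":0.0005,"tz":-0.1865,"ax":0,"ay":0,"az":0,"jaw":0.04},{"tx":0,"ty":0.0005,"tz":-0.1865,"ax":0,"ay":0,"az":0,"jaw":0.03},{"tx":0,"ty":0.0005,"tz":-0.1865,"ax":0,"ay":0,"az":0,"jaw":0.021},{"tx":0,"ty":0.0005,"tz":-0.1865,"ax":0,"ay":0,"az":0,"jaw":0.021},{"tx":0,"ty":0.0005,"tz":-0.1865,"ax":0,"ay":0,"az":0,"jaw":0.021},{"tx":0,"ty":0.0005,"tz":-0.1865,"ax":0,"ay":0,"az":0,"jaw":0.021}]' 30
```

```text
t: 15.22
tcp_pos: [0.4476, -0.1148, 0.0217]
orientation: [3.132, -0.232, 0.003]
force: [-0.7, 0.8, 4.5]
grip_width: 0.0291
```

```bash
python3 -m jog '[{"tx":0,"ty":0,"tz":0.04,"ax":0,"ay":0,"az":0,"jaw":0.021},{"tx":0,"ty":0,"tz":0.09,"ax":0,"ay":0,"az":0,"jaw":0.021},{"tx":0,"ty":0,"tz":0.145,"ax":0,"ay":0,"az":0,"jaw":0.021},{"tx":0.02,"ty":0.04,"tz":0.16,"ax":0,"ay":0,"az":0,"jaw":0.021},{"tx":0.04,"ty":0.09,"tz":0.16,"ax":0,"ay":0,"az":0,"jaw":0.021},{"tx":0.06,"ty":0.14,"tz":0.16,"ax":0,"ay":0,"az":0,"jaw":0.021},{"tx":0.1,"ty":0.18,"tz":0.16,"ax":0,"ay":0,"az":0,"jaw":0.021},{"tx":0.14,"ty":0.21,"tz":0.16,"ax":0,"ay":0,"az":0,"jaw":0.021},{"tx":0.1885,"ty":0.2255,"tz":0.16,"ax":0,"ay":0,"az":0,"jaw":0.021},{"tx":0.1885,"ty":0.2255,"tz":0.16,"ax":0,"ay":0,"az":0,"jaw":0.021},{"tx":0.1885,"ty":0.2255,"tz":0.16,"ax":0,"ay":0,"az":0,"jaw":0.021},{"tx":0.1885,"ty":0.2255,"tz":0.16,"ax":0,"ay":0,"az":0,"jaw":0.021}]'
python3 - <<'E'
from h import *
s=robot.sense();print(s["tcp_pos"],s["force"],s["grip_width"])
c=cam("wrist");cv2.imwrite("pics/w7.png",c["im"][:,:,::-1])
E
```

```text
t: 16.73
tcp_pos: [0.6346, 0.1107, 0.1813]
orientation: [-3.133, 0.232, -0.002]
force: [0.3, 0.7, -0.6]
grip_width: 0.0291
[0.63462212 0.11065949 0.18127565] [ 0.31653125  0.71768931 -0.58142757] 0.029105909849223635
```

View pics/w7.png

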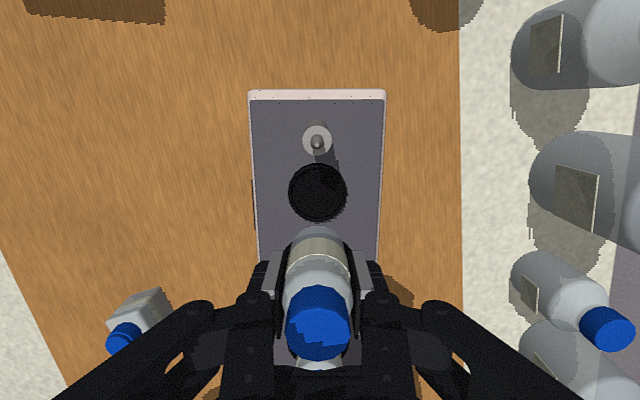

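The bottle is upright. The nest is at (318,192), and the post at (317,140) is seen end-on, so I'll measure both here.

```bash
python3 - <<'E'
from h import *
c=cam("wrist");im=c["im"];print(robot.sense()["tcp_pos"])
m=im.max(2)<45;m[:150]=0;m[225:]=0;m[:,280:][:,80:]=0;m[:,:280]=0
for ce,st in blobs(m,300):print("nest",ce,st,plane(c,*ce,.054))
cv2.imwrite("pics/w7z.png",cv2.resize(im[110:180,270:370],None,fx=7,fy=7,interpolation=2)[:,:,::-1])
E
```

```text
[0.63474157 0.11068986 0.18144813]
nest [316.97646193 192.01507907] [ 288  163   59   59 2719] [0.63664099 0.11254822 0.054     ]
```

View pics/w7z.png

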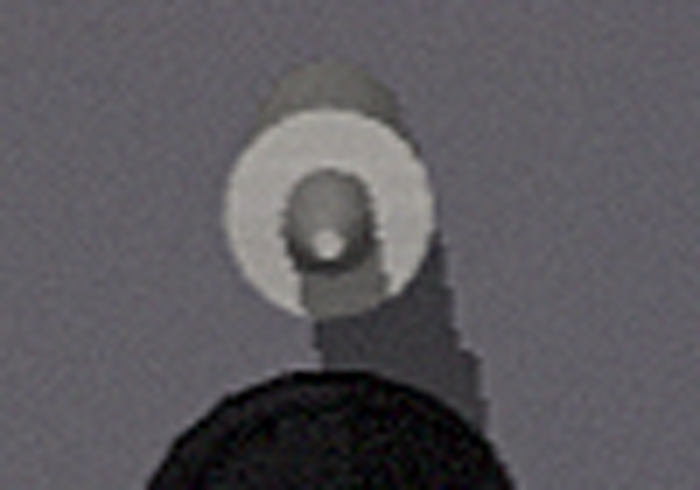

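```bash
python3 - <<'E'
from h import *
c=cam("wrist")
print(plane(c,317.1,140.4,.124),plane(c,317.0,144.6,.144))
E
python3 -m jog '[{"tx":0.0013,"ty":0.001,"tz":-0.04,"ax":0,"ay":0,"az":0,"jaw":0.021},{"tx":0.0013,"ty":0.001,"tz":-0.08,"ax":0,"ay":0,"az":0,"jaw":0.021},{"tx":0.0013,"ty":0.001,"tz":-0.098,"ax":0,"ay":0,"az":0,"jaw":0.021},{"tx":0.0013,"ty":0.001,"tz":-0.105,"ax":0,"ay":0,"az":0,"jaw":0.021},{"tx":0.0013,"ty":0.001,"tz":-0.109,"ax":0,"ay":0,"az":0,"jaw":0.021},{"tx":0.0013,"ty":0.001,"tz":-0.111,"ax":0,"ay":0,"az":0,"jaw":0.021},{"tx":0.0013,"ty":0.001,"tz":-0.112,"ax":0,"ay":0,"az":0,"jaw":0.021},{"tx":0.0013,"ty":0.001,"tz":-0.112,"ax":0,"ay":0,"az":0,"jaw":0.021},{"tx":0.0013,"ty":0.001,"tz":-0.1125,"ax":0,"ay":0,"az":0,"jaw":0.021},{"tx":0.0013,"ty":0.001,"tz":-0.1125,"ax":0,"ay":0,"az":0,"jaw":0.021}]'
```

```text
[0.64452743 0.16455859 0.124     ] [0.64445201 0.16462475 0.144     ]
t: 18.12
tcp_pos: [0.6372, 0.1123, 0.0697]
orientation: [-3.133, 0.231, -0.003]
force: [-3.6, -0.6, 9.3]
grip_width: 0.0287
```

```bash
python3 -m jog '[{"tx":0,"ty":0,"tz":0,"ax":0,"ay":0,"az":0,"jaw":0.04},{"tx":0,"ty":0,"tz":0,"ax":0,"ay":0,"az":0,"jaw":0.055},{"tx":0,"ty":0,"tz":0,"ax":0,"ay":0,"az":0,"jaw":0.07},{"tx":0,"ty":0,"tz":0,"ax":0,"ay":0,"az":0,"jaw":0.07},{"tx":0,"ty":0,"tz":0.04,"ax":0,"ay":0,"az":0,"jaw":0.07},{"tx":0,"ty":0,"tz":0.1,"ax":0,"ay":0,"az":0,"jaw":0.07},{"tx":0,"ty":0,"tz":0.14,"ax":0,"ay":0,"az":0,"jaw":0.07},{"tx":-0.02,"ty":-0.06,"tz":0.14,"ax":0,"ay":0,"az":0,"jaw":0.07},{"tx":-0.03,"ty":-0.12,"tz":0.14,"ax":0,"ay":0,"az":0,"jaw":0.07},{"tx":-0.035,"ty":-0.18,"tz":0.14,"ax":0,"ay":0,"az":0,"jaw":0.07},{"tx":-0.038,"ty":-0.23,"tz":0.12,"ax":0,"ay":0,"az":0,"jaw":0.07},{"tx":-0.038,"ty":-0.262,"tz":0.112,"ax":0,"ay":0,"az":0,"jaw":0.07}]'
python3 -m jog '[{"tx":0,"ty":0,"tz":0,"ax":0,"ay":0,"az":0,"jaw":0.07},{"tx":0,"ty":0,"tz":0,"ax":0,"ay":0,"az":0,"jaw":0.07},{"tx":0,"ty":0,"tz":0,"ax":0,"ay":0,"az":0,"jaw":0.07}]'
python3 - <<'E'
from h import *
c=cam("wrist");im=c["im"];print(robot.sense()["tcp_pos"])
cv2.imwrite("pics/w8.png",im[:,:,::-1])
p=proj(c,[.6057,-.0968,.124]);print(p);x,y=int(p[0])-50,int(p[1])-35
print(x,y);cv2.imwrite("pics/w8z.png",cv2.resize(im[max(y,0):y+70,x:x+100],None,fx=7,fy=7,interpolation=2)[:,:,::-1])
c=cam("top");cv2.imwrite("pics/t8.png",cv2.resize(c["im"][120:290,200:440],None,fx=3,fy=3)[:,:,::-1])
E
```

```text
t: 19.62
tcp_pos: [0.5972, -0.1523, 0.1785]
orientation: [-3.133, 0.235, 0.002]
force: [-0.4, 0.4, -0.4]
grip_width: 0.0701
t: 20.0
tcp_pos: [0.5988, -0.1487, 0.1803]
orientation: [-3.133, 0.229, -0.001]
force: [-0.6, -1.2, -0.3]
grip_width: 0.0696
[ 0.59876806 -0.14874419  0.18023011]
[313.16365069 144.46670385]
263 109
```

View pics/w8.png

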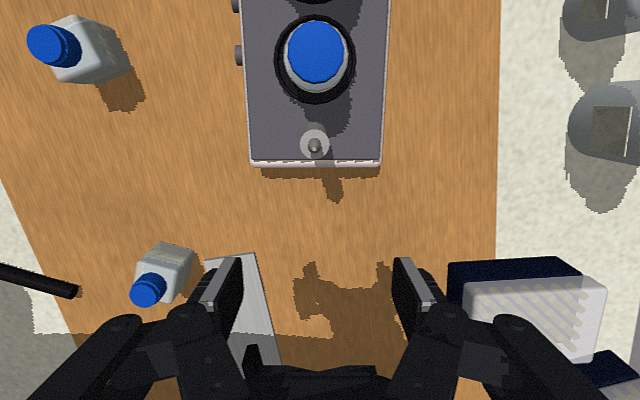

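View pics/w8z.png

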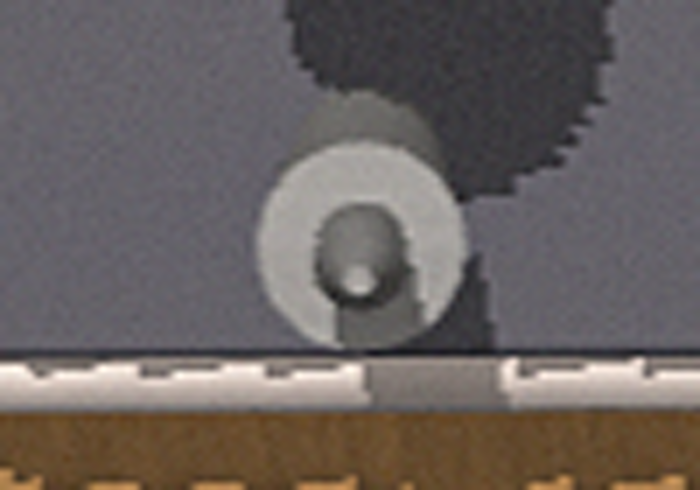

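View pics/t8.png

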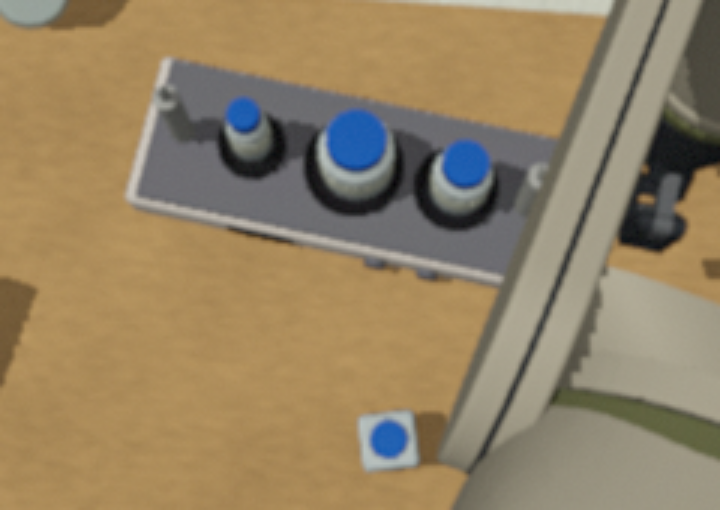

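All three bottles stand in their nests, and the second post's shoulder is at (314.7,144). Next, move over the plate.

```bash
python3 - <<'E'
from h import *
c=cam("wrist")
a=plane(c,314.7,144.0,.124);b=plane(c,314.1,149.0,.144);print(a,b)
p=np.array([.64453,.16456,.124]);d=p-a;print((p+a)/2,np.linalg.norm(d),np.degrees(np.arctan2(d[1],d[0]))-90)
E
python3 -m jog '[{"tx":-0.02,"ty":-0.04,"tz":0.03,"ax":0,"ay":0,"az":2,"jaw":0.07},{"tx":-0.045,"ty":-0.09,"tz":0.03,"ax":0,"ay":0,"az":4,"jaw":0.07},{"tx":-0.07,"ty":-0.14,"tz":0.03,"ax":0,"ay":0,"az":6,"jaw":0.07},{"tx":-0.09,"ty":-0.19,"tz":0.03,"ax":0,"ay":0,"az":8,"jaw":0.07},{"tx":-0.105,"ty":-0.218,"tz":0.03,"ax":0,"ay":0,"az":9.5,"jaw":0.07},{"tx":-0.105,"ty":-0.218,"tz":0.03,"ax":0,"ay":0,"az":9.5,"jaw":0.07},{"tx":-0.105,"ty":-0.218,"tz":0.03,"ax":0,"ay":0,"az":9.5,"jaw":0.07},{"tx":-0.105,"ty":-0.218,"tz":0.03,"ax":0,"ay":0,"az":9.5,"jaw":0.07}]'
python3 - <<'E'
from h import *
s=robot.sense();c=cam("wrist");im=c["im"];print(s["tcp_pos"],R.from_rotvec(s["orientation"]).as_matrix()[:2,0])
cv2.imwrite("pics/w9.png",im[:,:,::-1])
E
```

```text
[ 0.60659829 -0.09674137  0.124     ] [ 0.60637439 -0.09686963  0.144     ]
[0.62556414 0.03390931 0.124     ] 0.26404018828113174 -8.259624291432928
t: 21.15
tcp_pos: [0.4941, -0.3667, 0.2098]
orientation: [-3.141, -0.031, -0.0]
force: [0.3, -0.5, 0.7]
grip_width: 0.0704
[ 0.49409098 -0.36668787  0.20976641] [0.99980536 0.01972813]
```

View pics/w9.png

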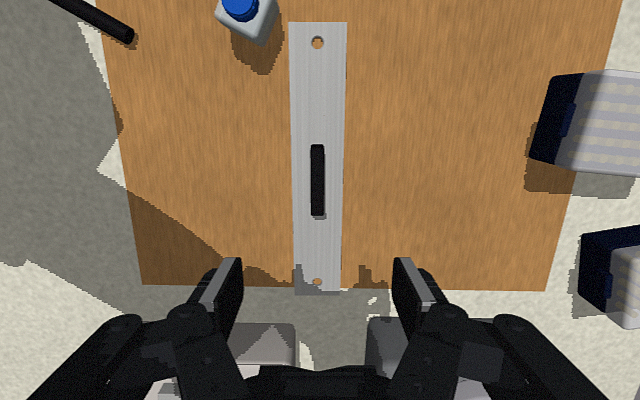

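Post spacing comes out at 264.0 mm (nominal 264). The mixer centre is at (0.6256, 0.0339) and its yaw is -8.26°. The wrist view also shows both plate holes, at (317,42) and (317,282), and the rib around (318,180).

```bash
python3 - <<'E'
from h import *
c=cam("wrist");im=c["im"]
g=cv2.cvtColor(im,cv2.COLOR_RGB2GRAY)
hs=cv2.cvtColor(im,cv2.COLOR_RGB2HSV)
# holes: brownish saturation inside plate
H=[]
for (x0,y0,x1,y1) in((305,30,330,55),(305,272,330,288)):
    m=np.zeros(g.shape,bool);m[y0:y1,x0:x1]=hs[y0:y1,x0:x1,1]>60
    for ce,st in blobs(m,15):print(ce,st,plane(c,*ce,.006));H.append(ce)
# rib top
m=np.zeros(g.shape,bool);m[130:230,300:335]=im[130:230,300:335].max(2)<60
for ce,st in blobs(m,50):
    print("rib",ce,st,plane(c,*ce,.038)); r=cv2.minAreaRect(np.argwhere(m)[:,::-1].astype(np.float32));print(r)
a=np.hstack([cv2.resize(im[25:60,297:337],None,fx=9,fy=9),cv2.resize(im[265:300,297:337],None,fx=9,fy=9)])
cv2.imwrite("pics/w9z.png",a[:,:,::-1])
E
```

```text
[317.04854369  42.63106796] [312  37  11  12 103] [ 0.49313535 -0.23575988  0.006     ]
[316.76744186 280.72093023] [313 278   9   6  43] [ 0.4979114  -0.49846792  0.006     ]
rib [317.05970149 179.48614072] [311 144  14  72 938] [ 0.49565594 -0.36434253  0.038     ]
((317.4999694824219, 179.49996948242188), (70.99998474121094, 12.999998092651367), 90.0)
```

View pics/w9z.png

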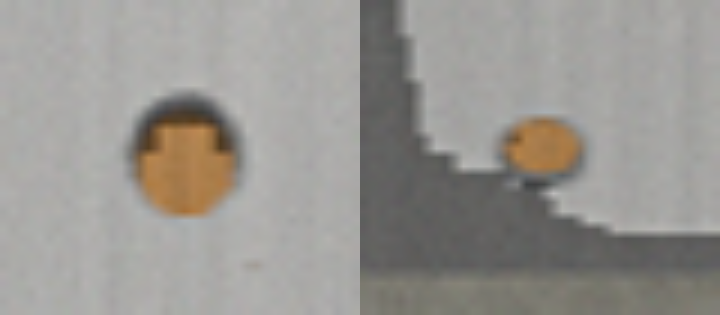

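```bash
python3 -m jog '[{"tx":0.0014,"ty":-0.0003,"tz":-0.055,"ax":0,"ay":0,"az":0,"jaw":0.06},{"tx":0.0014,"ty":-0.0003,"tz":-0.11,"ax":0,"ay":0,"az":0,"jaw":0.05},{"tx":0.0014,"ty":-0.0003,"tz":-0.155,"ax":0,"ay":0,"az":0,"jaw":0.05},{"tx":0.0014,"ty":-0.0003,"tz":-0.18,"ax":0,"ay":0,"az":0,"jaw":0.05},{"tx":0.0014,"ty":-0.0003,"tz":-0.192,"ax":0,"ay":0,"az":0,"jaw":0.045},{"tx":0.0014,"ty":-0.0003,"tz":-0.1965,"ax":0,"ay":0,"az":0,"jaw":0.04},{"tx":0.0014,"ty":-0.0003,"tz":-0.1965,"ax":0,"ay":0,"az":0,"jaw":0.03},{"tx":0.0014,"ty":-0.0003,"tz":-0.1965,"ax":0,"ay":0,"az":0,"jaw":0.02},{"tx":0.0014,"ty":-0.0003,"tz":-0.1965,"ax":0,"ay":0,"az":0,"jaw":0.008},{"tx":0.0014,"ty":-0.0003,"tz":-0.1965,"ax":0,"ay":0,"az":0,"jaw":0.008},{"tx":0.0014,"ty":-0.0003,"tz":-0.1965,"ax":0,"ay":0,"az":0,"jaw":0.008},{"tx":0.0014,"ty":-0.0003,"tz":-0.1965,"ax":0,"ay":0,"az":0,"jaw":0.008}]' 60
```

```text
t: 22.75
tcp_pos: [0.4956, -0.369, 0.0148]
orientation: [3.14, 0.029, 0.003]
force: [-0.4, 0.5, 6.6]
grip_width: 0.0129
```

```bash
python3 - <<'E'
from h import *
for i in range(1):
    s=robot.sense();print(s["tcp_pos"],np.degrees(np.arctan2(*R.from_rotvec(s["orientation"]).as_matrix()[[1,0],0])))
E
python3 -m jog '[{"tx":0,"ty":0,"tz":0.005,"ax":0,"ay":0,"az":0,"jaw":0.008},{"tx":0,"ty":0,"tz":0.02,"ax":0,"ay":0,"az":0,"jaw":0.008},{"tx":0,"ty":0,"tz":0.06,"ax":0,"ay":0,"az":0,"jaw":0.008},{"tx":0,"ty":0,"tz":0.11,"ax":0,"ay":0,"az":0,"jaw":0.008},{"tx":0,"ty":0,"tz":0.155,"ax":0,"ay":0,"az":0,"jaw":0.008},{"tx":0,"ty":0,"tz":0.18,"ax":0,"ay":0,"az":0,"jaw":0.008},{"tx":0,"ty":0,"tz":0.18,"ax":0,"ay":0,"az":0,"jaw":0.008},{"tx":0,"ty":0,"tz":0.18,"ax":0,"ay":0,"az":0,"jaw":0.008},{"tx":0,"ty":0,"tz":0.18,"ax":0,"ay":0,"az":0,"jaw":0.008}]'
python3 - <<'E'
from h import *
for i in range(1):
    s=robot.sense();print(s["tcp_pos"],np.degrees(np.arctan2(*R.from_rotvec(s["orientation"]).as_matrix()[[1,0],0])),s["force"],s["wrist_torque"])
c=cam("wrist");cv2.imwrite("pics/w10.png",c["im"][:,:,::-1])
c=cam("side");cv2.imwrite("pics/s10.png",c["im"][:,:,::-1])
c=cam("top");cv2.imwrite("pics/t10.png",c["im"][:,:,::-1])
E
```

```text
[ 0.49559012 -0.36903272  0.01479283] 1.044113809492467
t: 23.88
tcp_pos: [0.4938, -0.3674, 0.1908]
orientation: [-3.139, -0.029, 0.004]
force: [-0.4, -0.6, -2.1]
grip_width: 0.0129
[ 0.49377286 -0.3673557   0.19083435] 1.0465183623519454 [-0.41794208 -0.62564279 -2.07825499] [ 0.00932298 -0.04567347  0.03679078]
```

View pics/w10.png

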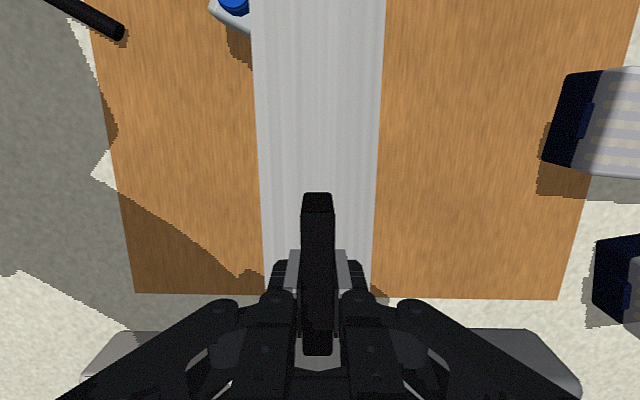

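View pics/s10.png

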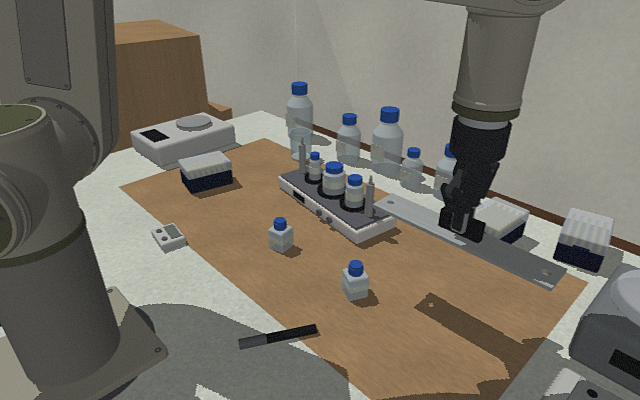

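View pics/t10.png

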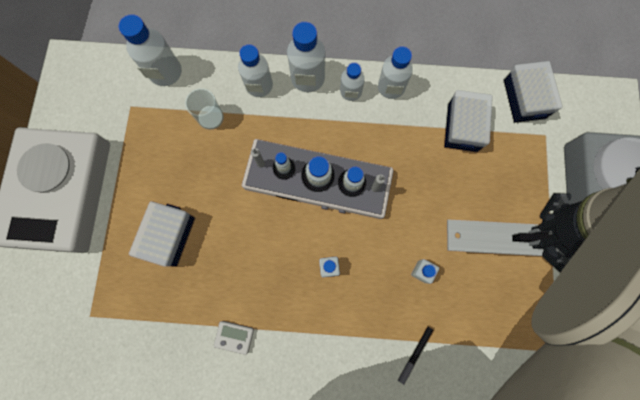

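The plate is held level and nothing slipped. I'll use the rib's far top edge (row ~193 now, ~144 before the grasp) to find where the plate sits in the grip along y.

```bash
python3 - <<'E'
from h import *
c=cam("wrist");s=robot.sense();tp=s["tcp_pos"]
z=tp[2]-.0148+.038
im=c["im"];col=im[:,312:324].max(2).mean(1) if 0 else im[:,312:324].max(2).astype(float).mean(1)
print([ (r,int(col[r])) for r in range(184,216,1)])
for r in (191,192,193,194): print(r,plane(c,317.5,r,z)-tp)
# w9 pose: same camera rig with tcp (.49409,-.36669,.20977), yaw 1.13deg
im9=cv2.imread("pics/w9.png");col=im9[:,313:322].max(2).astype(float).mean(1);print([ (r,int(col[r])) for r in range(138,150)])
import copy
d=optics.get_image("wrist");W=np.eye(4);W[:3,:3]=R.from_euler("z",1.13,degrees=True).as_matrix()@np.diag([1,-1,-1.]);W[:3,3]=[.49409,-.36669,.20977]
c9=dict(f=c["f"],cx=c["cx"],cy=c["cy"],T=W@d["hand_eye"])
for r in(142,143,144):print(r,plane(c9,317.5,r,.038),"expect y",-0.367+.035)
E
```

```text
[(184, 176), (185, 174), (186, 176), (187, 175), (188, 175), (189, 176), (190, 180), (191, 197), (192, 54), (193, 8), (194, 12), (195, 19), (196, 15), (197, 17), (198, 14), (199, 17), (200, 17), (201, 13), (202, 17), (203, 13), (204, 18), (205, 17), (206, 19), (207, 15), (208, 17), (209, 19), (210, 18), (211, 18), (212, 19), (213, 21), (214, 25), (215, 25)]
191 [0.00094554 0.04485609 0.0232    ]
192 [0.00095286 0.04445672 0.0232    ]
193 [0.00096019 0.04405658 0.0232    ]
194 [0.00096754 0.04365567 0.0232    ]
[(138, 169), (139, 168), (140, 169), (141, 169), (142, 172), (143, 191), (144, 50), (145, 8), (146, 13), (147, 15), (148, 20), (149, 23)]
142 [ 0.4953582  -0.32727045  0.038     ] expect y -0.33199999999999996
143 [ 0.49537703 -0.32822451  0.038     ] expect y -0.33199999999999996
144 [ 0.49539589 -0.32918035  0.038     ] expect y -0.33199999999999996
```

```bash
python3 - <<'E'
from h import *
c=cam("wrist");s=robot.sense();tp=s["tcp_pos"];print(tp)
for r in (192,192.5): print(r,plane(c,317.5,r,tp[2]-.0148+.006)-tp)
for r in (211,213): print(r,plane(c,317.5,r,tp[2]-.0148+.038)-tp)
d=optics.get_image("wrist");W=np.eye(4);W[:3,:3]=R.from_euler("z",1.13,degrees=True).as_matrix()@np.diag([1,-1,-1.]);W[:3,3]=[.49409,-.36669,.20977]
c9=dict(f=c["f"],cx=c["cx"],cy=c["cy"],T=W@d["hand_eye"])
for r in(143.6,):print(r,plane(c9,317.5,r,.006),"expect y",-0.367+.035)
for e in((252,60),(382,60),(263,230),(374,230)):print(plane(c,*e,tp[2]-.0148+.006)-tp)
cv2.imwrite("pics/w10z.png",cv2.resize(c["im"][180:260,250:390],None,fx=5,fy=5)[:,:,::-1])
E
```

```text
[ 0.49456586 -0.3680816   0.1926811 ]
192 [ 0.00114316  0.03544146 -0.0088    ]
192.5 [ 0.0011478  0.0351882 -0.0088   ]
211 [0.00111645 0.03667471 0.0232    ]
213 [0.00113166 0.03584259 0.0232    ]
143.6 [ 0.49550233 -0.33288903  0.006     ] expect y -0.33199999999999996
[-0.02825593  0.09415606 -0.0088    ]
[ 0.02793396  0.09515789 -0.0088    ]
[-0.02609972  0.01495826 -0.0088    ]
[ 0.03011957  0.0159891  -0.0088    ]
```

View pics/w10z.png

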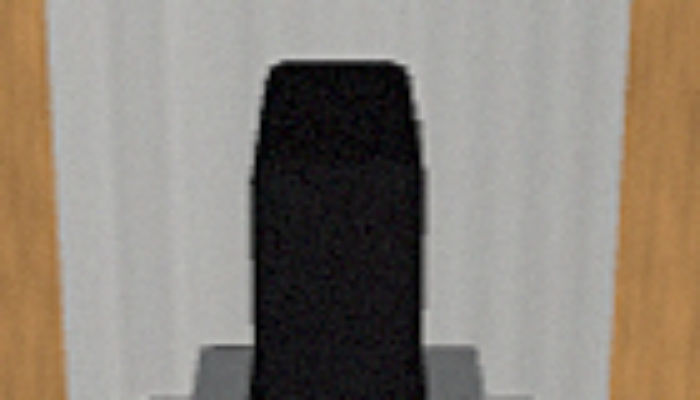

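```bash
python3 - <<'E'
from h import *
c=cam("wrist");s=robot.sense();tp=s["tcp_pos"];M=R.from_rotvec(s["orientation"]).as_matrix();print(tp,s["orientation"])
hs=cv2.cvtColor(c["im"],cv2.COLOR_RGB2HSV)[...,1]
L=[];Rr=[]
for r in range(70,225,5):
    m=hs[r]>70
    l=np.max(np.where(m[200:300])[0])+200+.5; rr=np.min(np.where(m[340:440])[0])+340-.5
    L.append(M.T@(plane(c,l,r,tp[2]-.0148+.006)-tp));Rr.append(M.T@(plane(c,rr,r,tp[2]-.0148+.006)-tp))
L=np.array(L);Rr=np.array(Rr)
for E in(L,Rr):
    p=np.polyfit(E[:,1],E[:,0],1);print("slope deg",np.degrees(np.arctan(p[0])),"x at 0",p[1])
E
```

```text
[ 0.49470749 -0.36816047  0.19301553] [-3.14132595e+00 -2.87043369e-02  2.81211388e-04]
slope deg -0.10704606489463236 x at 0 -0.026823777397455926
slope deg -0.06625112460986689 x at 0 0.029892591932181085
```

The plate is aligned with the tool to within 0.1°, and in the camera it sits about +1.5 mm in tool x and +0.6 mm in world y from the TCP. I'll carry it to hover over the mixer.

```bash
python3 -m jog '[{"tx":0.015,"ty":0.04,"tz":0,"ax":0,"ay":0,"az":-1,"jaw":0.008},{"tx":0.03,"ty":0.09,"tz":0,"ax":0,"ay":0,"az":-2,"jaw":0.008},{"tx":0.045,"ty":0.14,"tz":0,"ax":0,"ay":0,"az":-3.3,"jaw":0.008},{"tx":0.06,"ty":0.19,"tz":0,"ax":0,"ay":0,"az":-4.5,"jaw":0.008},{"tx":0.08,"ty":0.24,"tz":0,"ax":0,"ay":0,"az":-5.7,"jaw":0.008},{"tx":0.095,"ty":0.29,"tz":0,"ax":0,"ay":0,"az":-7,"jaw":0.008},{"tx":0.11,"ty":0.34,"tz":0,"ax":0,"ay":0,"az":-8,"jaw":0.008},{"tx":0.12,"ty":0.38,"tz":0,"ax":0,"ay":0,"az":-9,"jaw":0.008},{"tx":0.1295,"ty":0.4015,"tz":0,"ax":0,"ay":0,"az":-9.3,"jaw":0.008},{"tx":0.1295,"ty":0.4015,"tz":0,"ax":0,"ay":0,"az":-9.3,"jaw":0.008},{"tx":0.1295,"ty":0.4015,"tz":0,"ax":0,"ay":0,"az":-9.3,"jaw":0.008},{"tx":0.1295,"ty":0.4015,"tz":0,"ax":0,"ay":0,"az":-9.3,"jaw":0.008}]'
python3 -m jog '[{"tx":0,"ty":0,"tz":0,"ax":0,"ay":0,"az":0,"jaw":0.008},{"tx":0,"ty":0,"tz":0,"ax":0,"ay":0,"az":0,"jaw":0.008},{"tx":0,"ty":0,"tz":0,"ax":0,"ay":0,"az":0,"jaw":0.008},{"tx":0,"ty":0,"tz":0,"ax":0,"ay":0,"az":0,"jaw":0.008}]'
python3 - <<'E'
from h import *
P=[];Y=[]
for i in range(6):
    s=robot.sense();P.append(s["tcp_pos"]);Mx=R.from_rotvec(s["orientation"]).as_matrix();Y.append(np.degrees(np.arctan2(Mx[1,0],Mx[0,0])))
    c=cam("side" if i%2 else "wrist")
    if i<2: cv2.imwrite(f"pics/h{i}.png",c["im"][:,:,::-1])
c=cam("top");cv2.imwrite("pics/h2.png",cv2.resize(c["im"][120:220,220:420],None,fx=4,fy=4,interpolation=2)[:,:,::-1])
print(np.mean(P,0),np.std(P,0),np.mean(Y))
E
```

```text
t: 25.78
tcp_pos: [0.6241, 0.0323, 0.1932]
orientation: [3.133, -0.228, -0.0]
force: [0.1, 0.7, -3.1]
grip_width: 0.0127
t: 26.28
tcp_pos: [0.6242, 0.0332, 0.1932]
orientation: [3.133, -0.226, 0.0]
force: [-0.4, -0.3, -2.9]
grip_width: 0.0131
[0.62422665 0.03332116 0.19318513] [9.25037992e-06 3.93377199e-05 1.72225327e-05] -8.250810243701943
```

View pics/h0.png

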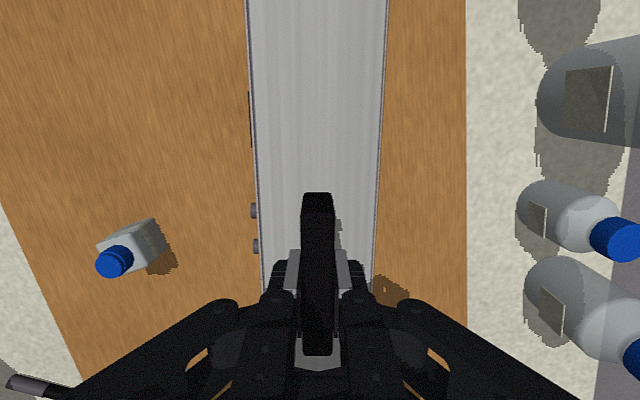

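View pics/h1.png

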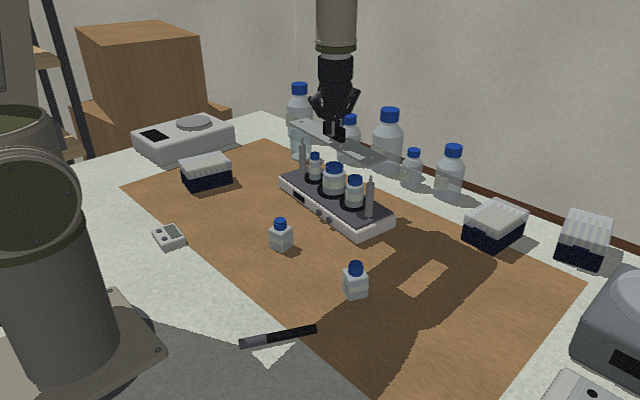

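View pics/h2.png

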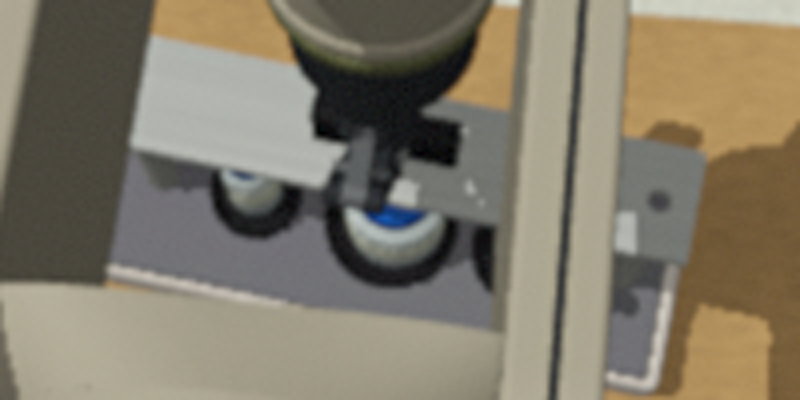

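Hover looks right: the plate edges are parallel to the mixer and centred on it in the wrist view. As a check, I'll compare the -y hole in the top view (384.5,170) with the pin tip seen earlier by the same camera.

```bash
python3 - <<'E'
from h import *
c=cam("top")
print("hole",plane(c,220+659.5/4-.4,120+200.5/4-.4,.1934-.0148+.006),"pin",plane(c,220+645/4-.4,130+183/4-.4,.144), plane(c,220+641/4-.4,130+195/4-.4,.124))
print("expected hole from tcp",.6242+.0016-.132*.1437,.0333+.0004-.132*.9896)
s=cam("side");cv2.imwrite("pics/h3.png",cv2.resize(s["im"][100:200,270:430],None,fx=5,fy=5,interpolation=2)[:,:,::-1])
E
```

```text
hole [ 0.60599566 -0.09551993  0.1846    ] pin [ 0.6064165  -0.09456879  0.144     ] [ 0.60579927 -0.09546567  0.124     ]
expected hole from tcp 0.6068316 -0.09692719999999999
```

View pics/h3.png

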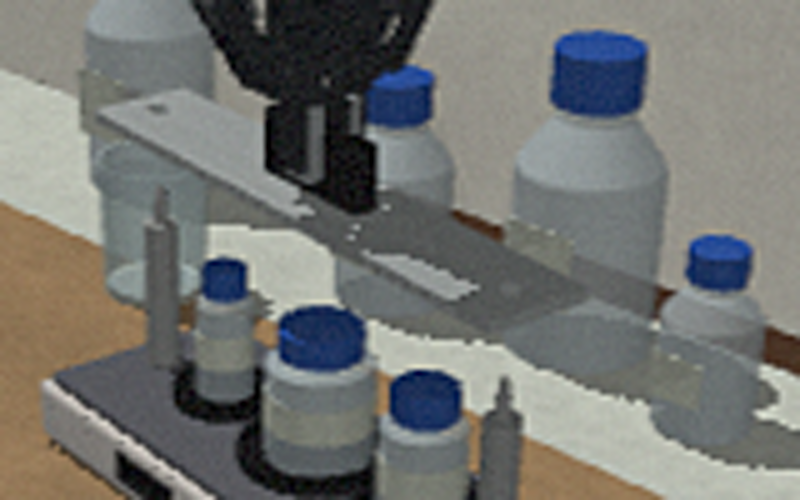

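The same camera puts hole and pin within 1 mm of each other. Lower in stages.

```bash
python3 -m jog '[{"tx":0,"ty":0,"tz":-0.012,"ax":0,"ay":0,"az":0,"jaw":0.008},{"tx":0,"ty":0,"tz":-0.024,"ax":0,"ay":0,"az":0,"jaw":0.008},{"tx":0,"ty":0,"tz":-0.031,"ax":0,"ay":0,"az":0,"jaw":0.008},{"tx":0,"ty":0,"tz":-0.035,"ax":0,"ay":0,"az":0,"jaw":0.008},{"tx":0,"ty":0,"tz":-0.038,"ax":0,"ay":0,"az":0,"jaw":0.008},{"tx":0,"ty":0,"tz":-0.040,"ax":0,"ay":0,"az":0,"jaw":0.008},{"tx":0,"ty":0,"tz":-0.040,"ax":0,"ay":0,"az":0,"jaw":0.008}]'
python3 - <<'E'
from h import *
s=robot.sense();print(s["tcp_pos"],s["force"],s["wrist_torque"])
c=cam("side");cv2.imwrite("pics/h4.png",cv2.resize(c["im"][110:210,270:430],None,fx=5,fy=5,interpolation=2)[:,:,::-1])
E
```

```text
t: 27.6
tcp_pos: [0.6243, 0.0333, 0.1533]
orientation: [-3.133, 0.226, -0.0]
force: [0.5, -0.1, -2.4]
grip_width: 0.0129
[0.62428631 0.0333306  0.15329476] [ 0.52236325 -0.07041119 -2.41870359] [-0.02320009 -0.05780628  0.02714966]
```

View pics/h4.png

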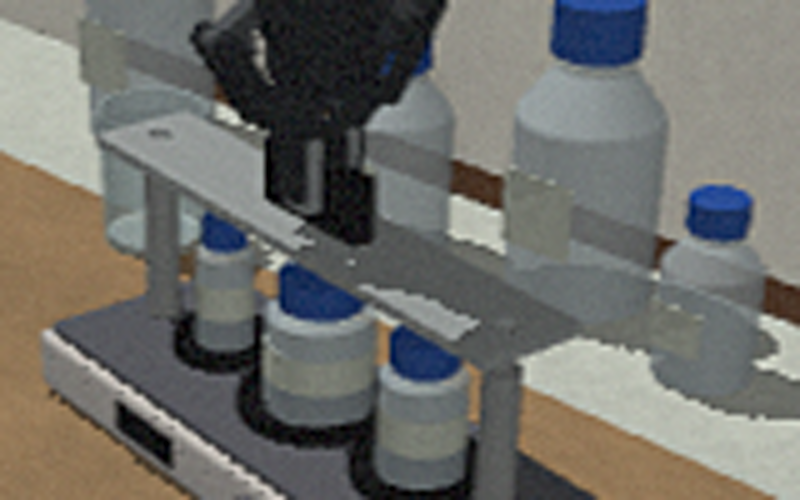

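The pin tips have entered both holes and the force is unchanged. Continue.

```bash
python3 -m jog '[{"tx":0,"ty":0,"tz":-0.002,"ax":0,"ay":0,"az":0,"jaw":0.008},{"tx":0,"ty":0,"tz":-0.004,"ax":0,"ay":0,"az":0,"jaw":0.008},{"tx":0,"ty":0,"tz":-0.006,"ax":0,"ay":0,"az":0,"jaw":0.008},{"tx":0,"ty":0,"tz":-0.008,"ax":0,"ay":0,"az":0,"jaw":0.008},{"tx":0,"ty":0,"tz":-0.008,"ax":0,"ay":0,"az":0,"jaw":0.008}]'
python3 -m jog '[{"tx":0,"ty":0,"tz":-0.002,"ax":0,"ay":0,"az":0,"jaw":0.008},{"tx":0,"ty":0,"tz":-0.004,"ax":0,"ay":0,"az":0,"jaw":0.008},{"tx":0,"ty":0,"tz":-0.005,"ax":0,"ay":0,"az":0,"jaw":0.008},{"tx":0,"ty":0,"tz":-0.005,"ax":0,"ay":0,"az":0,"jaw":0.008}]'
```

```text
t: 28.28
tcp_pos: [0.624, 0.0333, 0.1448]
orientation: [3.133, -0.226, -0.001]
force: [0.1, 0.4, -2.9]
grip_width: 0.0128
t: 28.78
tcp_pos: [0.6241, 0.0333, 0.14]
orientation: [-3.133, 0.226, 0.0]
force: [0.2, -0.3, -2.8]
grip_width: 0.0128
```

```bash
python3 -m jog '[{"tx":0,"ty":0,"tz":-0.0007,"ax":0,"ay":0,"az":0,"jaw":0.008},{"tx":0,"ty":0,"tz":-0.001,"ax":0,"ay":0,"az":0,"jaw":0.008},{"tx":0,"ty":0,"tz":-0.001,"ax":0,"ay":0,"az":0,"jaw":0.008}]'
python3 -m jog '[{"tx":0,"ty":0,"tz":-0.0005,"ax":0,"ay":0,"az":0,"jaw":0.008},{"tx":0,"ty":0,"tz":-0.001,"ax":0,"ay":0,"az":0,"jaw":0.008},{"tx":0,"ty":0,"tz":-0.001,"ax":0,"ay":0,"az":0,"jaw":0.008}]'
```

```text
t: 29.15
tcp_pos: [0.6242, 0.0333, 0.1392]
orientation: [-3.133, 0.226, -0.0]
force: [0.2, -0.6, -2.0]
grip_width: 0.0126
t: 29.52
tcp_pos: [0.6243, 0.0333, 0.1388]
orientation: [-3.133, 0.226, -0.001]
force: [-3.3, -0.0, 4.2]
grip_width: 0.0131
```

Seated: contact came at TCP 0.1388, which puts the underside at 0.124. Release and lift off.

```bash
python3 -m jog '[{"tx":0,"ty":0,"tz":0,"ax":0,"ay":0,"az":0,"jaw":0.02},{"tx":0,"ty":0,"tz":0,"ax":0,"ay":0,"az":0,"jaw":0.035},{"tx":0,"ty":0,"tz":0,"ax":0,"ay":0,"az":0,"jaw":0.05},{"tx":0,"ty":0,"tz":0,"ax":0,"ay":0,"az":0,"jaw":0.05},{"tx":0,"ty":0,"tz":0,"ax":0,"ay":0,"az":0,"jaw":0.05},{"tx":0,"ty":0,"tz":0.02,"ax":0,"ay":0,"az":0,"jaw":0.05},{"tx":0,"ty":0,"tz":0.05,"ax":0,"ay":0,"az":0,"jaw":0.05},{"tx":0,"ty":0,"tz":0.1,"ax":0,"ay":0,"az":0,"jaw":0.05},{"tx":-0.04,"ty":-0.04,"tz":0.12,"ax":0,"ay":0,"az":0,"jaw":0.05},{"tx":-0.08,"ty":-0.08,"tz":0.12,"ax":0,"ay":0,"az":0,"jaw":0.05},{"tx":-0.12,"ty":-0.12,"tz":0.12,"ax":0,"ay":0,"az":0,"jaw":0.05},{"tx":-0.15,"ty":-0.16,"tz":0.12,"ax":0,"ay":0,"az":0,"jaw":0.05}]'
python3 -m jog '[{"tx":-0.04,"ty":-0.05,"tz":0,"ax":0,"ay":0,"az":0,"jaw":0.05},{"tx":-0.05,"ty":-0.1,"tz":0,"ax":0,"ay":0,"az":0,"jaw":0.05},{"tx":-0.05,"ty":-0.15,"tz":0,"ax":0,"ay":0,"az":0,"jaw":0.05},{"tx":-0.05,"ty":-0.18,"tz":0,"ax":0,"ay":0,"az":0,"jaw":0.05},{"tx":-0.05,"ty":-0.18,"tz":0,"ax":0,"ay":0,"az":0,"jaw":0.05},{"tx":-0.05,"ty":-0.18,"tz":0,"ax":0,"ay":0,"az":0,"jaw":0.05},{"tx":-0.05,"ty":-0.18,"tz":0,"ax":0,"ay":0,"az":0,"jaw":0.05},{"tx":-0.05,"ty":-0.18,"tz":0,"ax":0,"ay":0,"az":0,"jaw":0.05}]'
python3 - <<'E'
from h import *
c=cam("side");cv2.imwrite("pics/f1.png",cv2.resize(c["im"][110:250,250:410],None,fx=4,fy=4,interpolation=2)[:,:,::-1])
c=cam("top");cv2.imwrite("pics/f2.png",cv2.resize(c["im"][120:290,220:440],None,fx=3,fy=3,interpolation=2)[:,:,::-1])
for ce,st in blobs(blue(c["im"])):
    if ce[1]>200: print(ce,plane(c,*ce,.065))
E
```

```text
t: 31.02
tcp_pos: [0.4731, -0.1278, 0.2602]
orientation: [3.133, -0.226, 0.004]
force: [0.4, -0.8, 0.7]
grip_width: 0.05
t: 32.02
tcp_pos: [0.4245, -0.3059, 0.2585]
orientation: [3.133, -0.224, 0.001]
force: [0.2, -0.2, 0.2]
grip_width: 0.0499
[329.05 265.97] [ 0.42523267 -0.00505233  0.065     ]
[428.52586207 270.65517241] [ 0.43054479 -0.2128339   0.065     ]
```

View pics/f1.png

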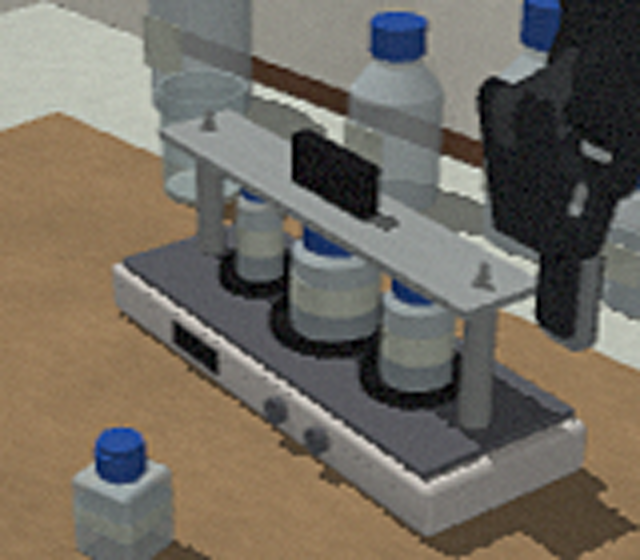

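View pics/f2.png

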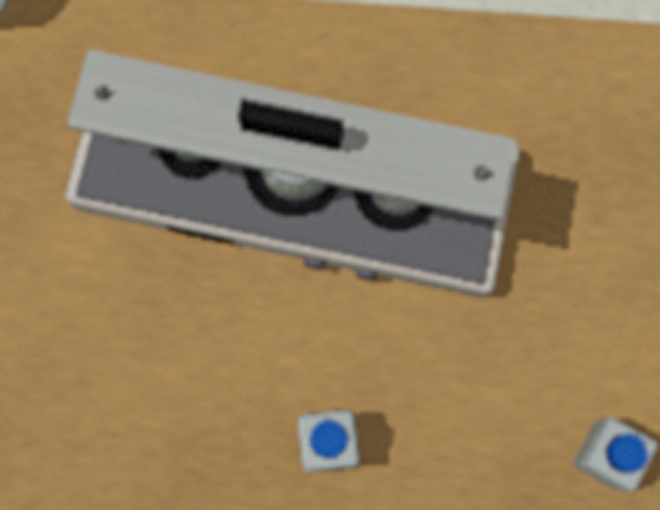

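Both pins stand up through the holes, the plate lies flat on both posts, all three bottles are upright in their nests, and the square bottles haven't moved. The gripper is clear, so I'm handing in.

```bash
python3 - <<'E'
from bench import workorder
print(workorder.sign_off())
E
```

```text
the job is handed in; nothing more can be done
None
```

The mixer is loaded and the job handed in: each round bottle stands in the nest of its own size and the hold-down plate is on both posts. It took about 32 s of the 115 s. The sign-off gave no verdict.

- **Bottles:** I placed large, medium, then small, lowering each until the wrist force showed light contact before opening the jaws. The last pictures show all three upright in their nests. The plate hides most of them from above, so I did not re-measure how well they are centred.
- **Plate:** It went down without the pins catching. It touched the shoulders when its underside was about 124 mm above the bench, as specified. Both pins show through the holes, and the plate looks flat.
- **Square bottles:** In the top camera their caps are within a fraction of a millimetre of where they started.
- **Gripper:** It was clear of everything at hand-in, with about zero force on the wrist.

**Disagreements and failures:**
- **Refused move:** The first move was refused because its rows left out some keys. Nothing moved.
- **Camera disagreement:** The first rough pin positions from the top and side cameras differed from the wrist camera's by up to about 4 mm. I used the wrist values, which gave a post spacing of 264.0 mm against the nominal 264.
- **Plate offset:** The plate looked about 1.5 mm off-centre in the grip, and I corrected for that before lowering it.

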